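# Refit the grinder drive on its keyhole studs

## Task

Put the grinder drive back into the opened coffee-machine housing: with the swing catch out of the way, set the two keyholes of the drive's steel plate over the headed studs, press the plate flat on the sloping floor and slide it down the slope until it is fully home on the studs, pinion next to the grinder's ring gear. Then swing the catch fully shut behind the plate's upper edge and let go of everything. Leave the other things on the bench where they are.

Things in the scene. Friction and masses are not known exactly. Their poses are not given: they have to be found in the camera images.
- drive_plate: Grinder drive: flat steel plate 84 mm (x) by 150 mm (y), 4 mm thick, with an upright dark motor block 44 mm (x) by 50 mm (y) centred on it, flat-sided from the plate up to 50 mm above the plate's underside (56 with its cap). Origin: centre of the plate's underside; z up through the motor. 0.4 to 0.75 kg, centre of mass in the motor. Starts flat on the bench, left or right of the housing
- pinion (a point): Foot of the brass pinion's axis, 55 mm towards -x from the plate's origin, 4 mm above the underside. A black gear nose 26 mm wide joins it to the motor, reaching 66 mm from the plate's origin, its top 27 mm above the underside
- keyhole_left (a point): Centre of the large round end (25 mm diameter) of the keyhole on the plate's +y side, on the underside: x = -10, y = +56 mm of the plate. From it a slot 12 mm wide runs towards +x and ends square at x = +16 mm of the plate
- keyhole_right (a point): The same for the equal keyhole on the plate's -y side (x = -10, y = -56 mm)
- deck: Sloping grey floor in the black housing, tilted 0.32 rad, low side towards the robot. Origin on its surface midway between two studs; x straight up the slope, y left along it, z square out. Plate over the heads: its origin at x = +10, y = 0 here, axes along these axes, flat. Fully home 22 mm further down: origin at x = -12 mm, where the slot ends stop on the stud necks; 2 mm side play
- stud_left (a point): Foot of the left headed steel stud, at x = 0, y = +56 mm of the deck, square to it: neck 8 mm diameter, 7.5 mm tall, then a bevelled head 18 mm diameter; top 13.5 mm above the floor. Free floor around: deck x from -70 to +100 mm; the walls rise 15 mm above it at x = +104 and y = +/-146 mm; the grinder below x = -79 mm rises 26 mm above floor level
- stud_right (a point): Foot of the equal right stud, at x = 0, y = -56 mm of the deck
- swing_catch (a joint): Swing catch: flat aluminium bar 14 mm wide, 6 mm high, with a round upright black knob. 0 = shut on a stop: bar points down the slope (-x of the deck), its end 3 mm above the upper edge of a plate that is home. Grows to 1.6 rad as the free end swings to the deck's +y. Needs over 1.1 rad to let the plate on; stays where left, about 2 N to move at the knob. Starts anywhere up to 1.5
- catch_knob (a point): Point on the axis of the catch's knob, 30 mm above the deck floor. The knob is a cylinder 14 mm in diameter, square to the deck, from 6 to 42 mm above the floor, 40 mm from the pivot
- catch_pivot (a point): The catch's pivot at floor level, at x = +82, y = 0 mm of the deck; the bar turns about the deck's z
- capacitor (a point): Foot of an upright round can 36 mm in diameter, 58 mm tall with its tags, fixed on the deck at x = 0, y = +122 mm of the deck; keep clear
- relay (a point): Foot of a white relay block 50 (x) by 36 (y) by 34 mm tall, fixed on the deck at x = +30, y = -122 mm of the deck; keep clear
- housing: Opened black coffee-machine housing, 330 x 300 mm, walls 65 mm high, fixed, tilted up at the far side on a grey stand. Origin: on the bench under its middle, x away from the robot. Its rim is about 75 mm above the bench at the near side, 178 mm at the far side. In its low half the grinder, a round cream cup in a black toothed ring, and left of that a round tube, 10 mm higher than the rim at most
- pump: Water pump on a plain steel foot 80 x 120 mm (four small screws, no keyholes), black block 46 x 62 mm, 47 mm high in all, with a white round cap at +y and a brass stub at -y, reaching 61 mm either way; not part of this job. Origin: centre of its underside. To be left alone
- grease_tub: Closed white jar, 60 mm diameter, 60 mm high, standing near the drive plate (on the side of its +x edge). Origin: centre of its underside. To be left alone
- collar: Cream plastic grinder collar, flat ring 92 mm diameter (102 over its lugs), 22 mm high, lying near the pump. Origin: centre of its underside. To be left alone
- brush: Cleaning brush 180 mm long lying near the pump, under 40 mm high. Origin: centre of its underside. To be left alone
- gear: Loose black gear wheel 74 mm diameter, lying flat near the pinion end of the drive plate, hub 22 mm high. Origin: centre of its underside. To be left alone
Not all that is in view belongs to the job. Leave any red look-alike of the drive_plate alone.

How it is judged (in metres and radians):
On the way:
1. the drive plate is home on its studs while the catch is still open (x of drive_plate in the frame of deck between -0.016 and -0.008 m and y of drive_plate in the frame of deck between -0.005 and 0.005 m and z of drive_plate in the frame of deck between -0.003 and 0.003 m and angle between the z axis of drive_plate and the z axis of deck, either way round below 0.05 rad and angle between the x axis of drive_plate and the x axis of deck, either way round below 0.07 rad and value of joint swing_catch above 0.6 rad), for 0.2 s.
At the end, for the whole second after the job is handed in: The drive plate lies flat on the deck (within 3 mm and 0.05 rad), locked on both studs: its origin 8 to 16 mm below the stud line along the slope and within 5 mm sideways, square to the deck within 0.07 rad, at rest; the catch is shut (under 0.12 rad); nothing is held (x of drive_plate in the frame of deck between -0.016 and -0.008 m and y of drive_plate in the frame of deck between -0.005 and 0.005 m and z of drive_plate in the frame of deck between -0.003 and 0.003 m and angle between the z axis of drive_plate and the z axis of deck, either way round below 0.05 rad and angle between the x axis of drive_plate and the x axis of deck, either way round below 0.07 rad and value of joint swing_catch below 0.12 rad and linear speed of drive_plate below 0.02 m/s); the robot touches nothing.
It fails at once if another thing on the bench (pump, grease tub, collar, brush, gear) is moved more than 25 mm (distance of any of pump, grease_tub, collar, brush, gear from where it was at the start of the episode above 0.025 m).
It also fails if it takes over 67 s, if anything falls off the work surface, if the arm or the gripper's body presses on something with over 40 N, if the wrist force passes 120 N, or if a joint passes its speed limit or range.

## Robot

A 6-joint arm with a two-finger parallel gripper is mounted at the origin on the work surface. World frame = base frame: x ahead of the robot, y to its left, z up, the work surface at z = 0. Lengths are in m, angles in degrees, forces in N, time in s.
With the tool pointing down it reaches from about 0.35 to 0.875 m from the base axis. Payload 4.2 kg.
Tool frame: the origin (TCP) lies on the centre line of the jaws, within the pads' length; the fingertips stand 11 mm ahead of it and the grasp point (between the pads) lies 8 mm behind it; y points along the fingers, z is the direction in which the jaws open and shut, and the axes are right-handed (so a half turn about y gives the same grasp; the last joint's range is limited). The gripper opens to 87 mm and grips with 3 to 60 N. Pads are 19 mm wide; open, the fingers measure 117 mm over their backs; the gripper's body (75 mm by 190 mm) begins 51 mm behind the grasp point.
Start: joints at [78.644, 22.042, 0.453, 0, -68.411, -14.817], TCP at [0.276, 0.561, 0.234] pointing down, gripper open.
Joint ranges: [-179.83, 179.83], [-69.29, 118.12], [-61.27, 80.66], [-181.25, 117.63], [-171.15, -9.14], [-177.46, 177.46]. Speed limits (degrees/s): [159.86, 159.86, 180, 180, 180, 180].

## Interface

Orientations are given as a 3x3 rotation matrix whose columns are the frame's x, y, z axes.
In Python, from station import r, optics gives the robot as it stands. The module is installed in compiled form; this text tells all that it offers.
- The arm moves only by the tool step_arm, never from a script. Its argument "moves" is a list that holds one entry, the list of rows, each a list of 7 numbers: the turn, a rotation vector about the tool's x, y, z in rad, then the shift along the tool's x, y, z in cm, then the opening in per cent of the stroke, from 0 (shut) to 100 (fully open). A call has exactly 5 rows; each row is the pose to reach, as a shift and turn from the pose commanded when the call began, along the tool's axes at that moment; what a row does not reach only later rows make up. A row lasts 1/12 s, in which the tool goes at most 41.7 mm and 7.16 degrees, less where a joint would pass 70% of its speed; a pose out of reach is approached as far as the arm can. A call with a gripper value outside its range is refused whole. The fingers move at their own pace and stop on an object; the grip force is fixed at half the most. Time passes only in rows, so rows that repeat a pose let the fingers close, or fill a call up. It gives the time, the measured TCP pose, the force and the opening at its end, in the units of the state.
- r.sense(): the state, without advancing time (a new reading comes with each control period).
- optics.capture(name): name is "scene" or "side" or "wrist"; returns a dict with "image" (400x640x3 uint8, red, green, blue), "fov_y" (degrees; the focal length in pixels is half the picture's height over the tangent of half this angle, whatever the lens; pixels are square), "cx", "cy" (the principal point, pixels), "cam_to_world" (4x4, takes a point from camera to world coordinates). Camera axes: x right, y down, z forward; pixel columns grow to the right and rows downward; lengths in m; the calibration is good to about 2 mm. A picture is of the moment at which its call begins. There is no depth.
- r.finish_job(): hands the job in, once; it reports no verdict.
The state is a dict: "time_s": time; "joints": joint angles; "joint_velocities": joint speeds; "effort": joint torques, N m; "tcp_pos": TCP position; "ee_rot": TCP orientation; "wrist_force": force on the tool from outside, world axes, zero at the start; "moment": the same for the moment, N m; "gripper_width": opening from 0.0 (shut) to 1.0 (fully open).
Only numpy, scipy, OpenCV 4.12 (cv2) and the standard library are available. Lean on these libraries where they do the work, as an engineer would, in place of code of your own. Each camera call takes 0.05 s, during which the arm holds its last target.

## Working session

There is one attempt and no reset: what is moved stays moved. The work goes in short steps, Python scripts to look and compute and a tool call to move; the robot and the scene stay as the last step left them, time stands still between calls to the robot, and variables do not carry over. Pictures are saved under pics/ and viewed, and the job is handed in when it is done.

Besides the shell and the picture viewer there is one more tool, called after "Request:" by a JSON object that holds its "api" and its "payload", one argument or row to a line. step_arm: Moves the arm, as the interface text tells. Its arguments: {"type":"object","properties":{"moves":{"type":"array"}},"required":["moves"]}

```bash
mkdir -p pics; ls
cat > h.py <<'E'
import numpy as np, cv2
from station import r, optics
def snap(n,f=None):
    c=optics.capture(n)
    cv2.imwrite('pics/%s.png'%(f or n),c['image'][:,:,::-1]); 
    np.savez('pics/%s.npz'%(f or n),**c); return c
E
python3 - <<'E'
from h import *
for n in ("scene","side","wrist"):
    c=snap(n); print(n,c['fov_y'],c['cx'],c['cy'],c['cam_to_world'].round(3).tolist())
print(r.sense())
E
```

```text
pics
scene 45.52403730610273 320.57278016989903 205.57173903189295 [[0.142, 0.678, -0.721, 1.469], [0.99, -0.109, 0.093, -0.047], [-0.015, -0.727, -0.687, 1.037], [0.0, 0.0, 0.0, 1.0]]
side 44.354859372137604 320.8270145381332 200.60665397407172 [[0.996, -0.054, 0.067, 0.408], [-0.085, -0.689, 0.72, -1.034], [0.007, -0.723, -0.691, 1.159], [0.0, 0.0, 0.0, 1.0]]
wrist 65.86013523626737 314.89276012940917 200.90770419462243 [[-0.441, -0.867, -0.232, 0.339], [-0.898, 0.426, 0.112, 0.529], [0.002, 0.258, -0.966, 0.385], [0.0, 0.0, 0.0, 1.0]]
{'time_s': 0.15, 'joints': array([ 7.86434028e+01,  2.20815278e+01,  3.96600523e-01, -2.03309586e-02,
       -6.84110971e+01, -1.48154799e+01]), 'joint_velocities': array([ 0.07680853, -0.12599236,  0.28884462,  0.10100158,  0.0115184 ,
       -0.07419497]), 'effort': array([ 2.61348723e-04, -3.91051447e+01,  1.87588620e+01,  4.22240272e+00,
        1.24004032e-02, -1.39671183e-04]), 'tcp_pos': array([0.27547142, 0.56052367, 0.23269418]), 'ee_rot': array([[-8.97415749e-01, -6.53502256e-04, -4.41185387e-01],
       [ 4.41185857e-01, -1.57813454e-03, -8.97414368e-01],
       [-1.09787582e-04, -9.99998541e-01,  1.70455874e-03]]), 'wrist_force': array([-0.09749957, -0.51534471,  0.62793938]), 'moment': array([ 0.00469415,  0.00366592, -0.00140173]), 'gripper_width': 1.0026066291882407}
```

View pics/scene.png

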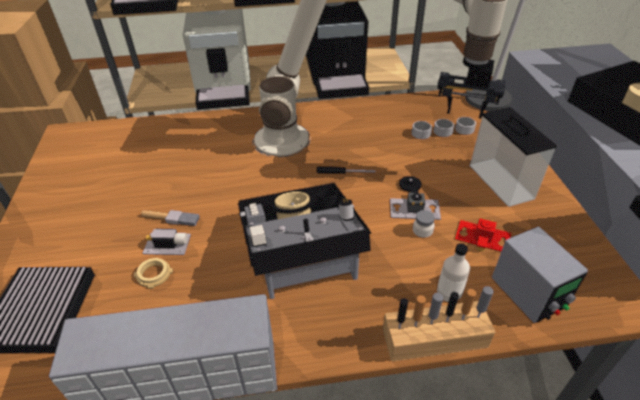

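View pics/side.png

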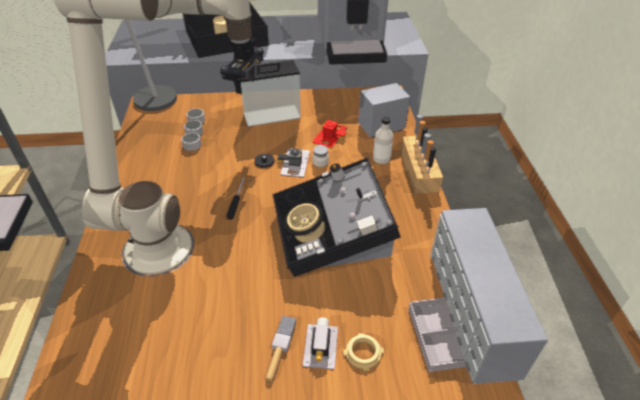

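View pics/wrist.png

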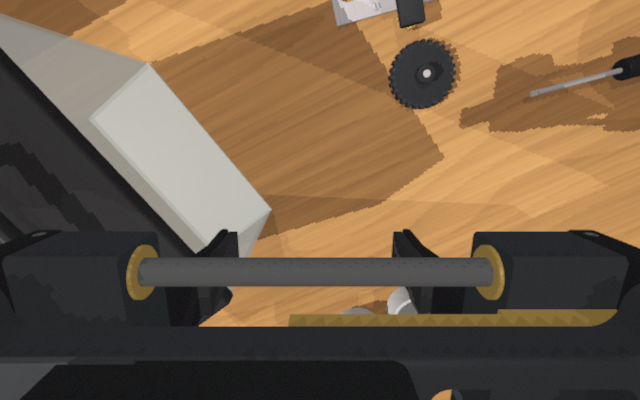

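Run:
```python
import cv2
a=cv2.imread('pics/scene.png');b=cv2.imread('pics/side.png')
cv2.imwrite('pics/z1.png',cv2.resize(a[165:285,230:390],None,fx=5,fy=5,interpolation=cv2.INTER_CUBIC))
cv2.imwrite('pics/z2.png',cv2.resize(a[170:245,380:460],None,fx=8,fy=8,interpolation=cv2.INTER_CUBIC))
cv2.imwrite('pics/z3.png',cv2.resize(b[155:275,265:405],None,fx=5,fy=5,interpolation=cv2.INTER_CUBIC))
cv2.imwrite('pics/z4.png',cv2.resize(b[135:185,250:340],None,fx=8,fy=8,interpolation=cv2.INTER_CUBIC))
```

```text
(no output)
```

View pics/z1.png

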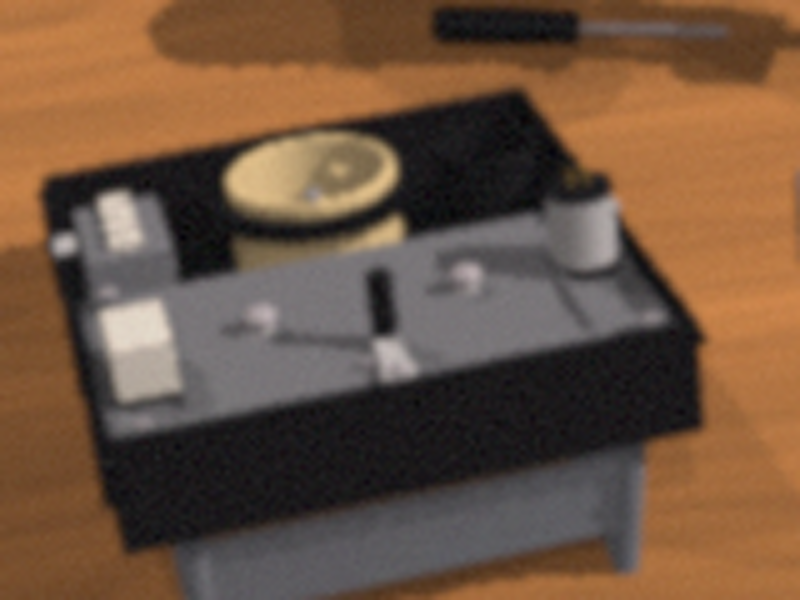

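View pics/z2.png

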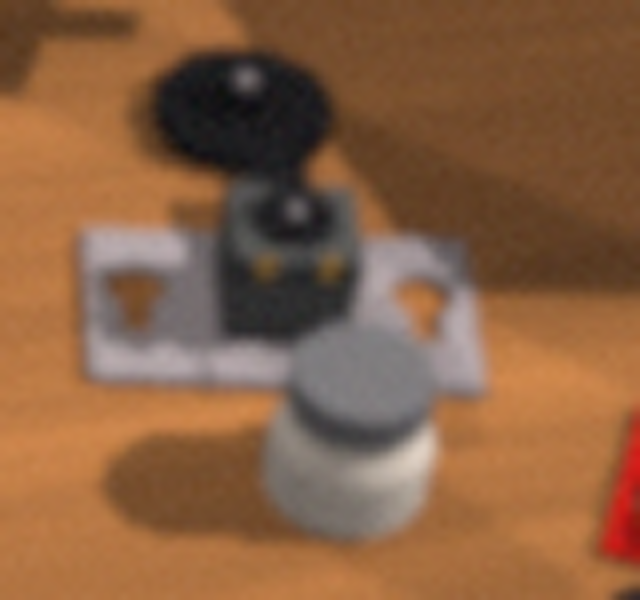

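View pics/z3.png

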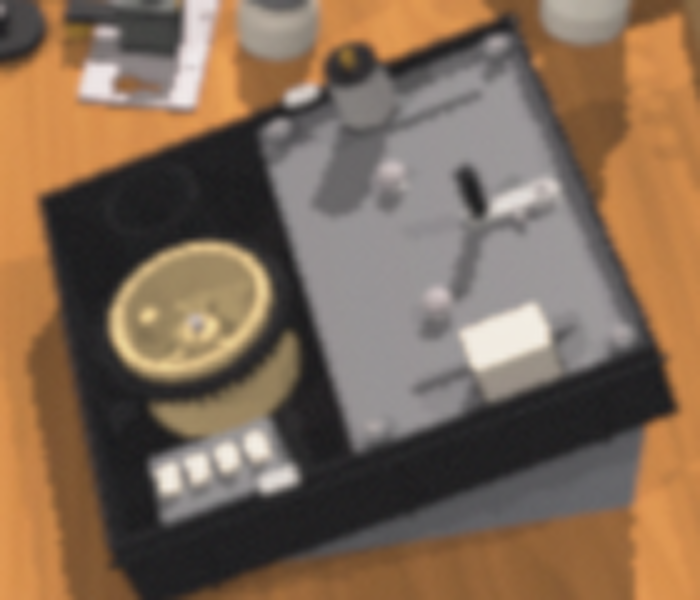

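View pics/z4.png

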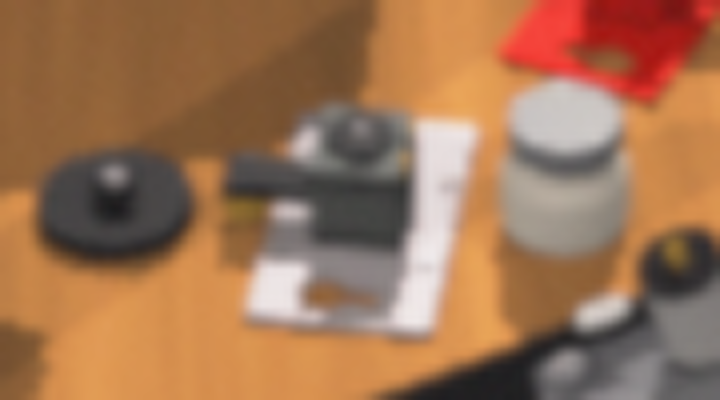

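```bash
cat >> h.py <<'E'
from scipy.optimize import least_squares
def proj(c,P):
    T=np.linalg.inv(c['cam_to_world']); P=np.atleast_2d(P)
    q=P@T[:3,:3].T+T[:3,3]; f=200/np.tan(np.radians(float(c['fov_y'])/2))
    return np.c_[q[:,0]/q[:,2]*f+c['cx'],q[:,1]/q[:,2]*f+c['cy']]
def ray(c,u,v):
    f=200/np.tan(np.radians(float(c['fov_y'])/2)); M=c['cam_to_world']
    d=M[:3,:3]@np.array([(u-c['cx'])/f,(v-c['cy'])/f,1.]); return M[:3,3],d
def hit(c,u,v,z):
    o,d=ray(c,u,v); return o+d*(z-o[2])/d[2]
def deckR(yaw,t=0.32):
    x=np.array([np.cos(yaw)*np.cos(t),np.sin(yaw)*np.cos(t),np.sin(t)])
    y=np.array([-np.sin(yaw),np.cos(yaw),0]); return np.c_[x,y,np.cross(x,y)]
def load(n): return dict(np.load('pics/%s.npz'%n))
E
python3 - <<'E'
from h import *
S=load('scene');D=load('side')
z1=lambda u,v:((u+.5)/5-.5+230,(v+.5)/5-.5+165)
z3=lambda u,v:((u+.5)/5-.5+265,(v+.5)/5-.5+155)
pts=[((0,.056,.0125),(467,272),(392,175)),((0,-.056,.0125),(262,316),(437,300)),((.082,0,.007),(398,365),(545,188)),((.03,-.122,.034),(135,325),(505,335))]
kn=((378,268),(467,170))
def res(p):
    R=deckR(p[3]);o=p[:3];e=[]
    L=pts+[((.082-.04*np.cos(p[4]),.04*np.sin(p[4]),.042),)+kn]
    for q,a,b in L:
        P=o+R@np.array(q); e+=[proj(S,P)[0]-z1(*a),proj(D,P)[0]-z3(*b)]
    return np.ravel(e)
s=least_squares(res,[.6,0,.1,0,.3]);print(s.x,s.fun.reshape(-1,4).round(1))
z2=lambda u,v:((u+.5)/8-.5+380,(v+.5)/8-.5+170)
z4=lambda u,v:((u+.5)/8-.5+250,(v+.5)/8-.5+135)
for p in [(82,230),(90,382),(485,392),(465,235)]: print(hit(S,*z2(*p),.004).round(3))
for p in [(478,122),(432,335),(248,318)]: print(hit(D,*z4(*p),.004).round(3))
# jar, gear
print(hit(S,*z2(365,370),.06),hit(S,*z2(245,75),.022),hit(D,*z4(565,115),.06),hit(D,*z4(115,175),.022))
E
```

```text
[0.58936428 0.01840193 0.12951071 0.1211701  0.07175943] [[-0.2 -0.7 -0.1 -0.7]
 [-0.5 -1.2  0.  -0.4]
 [ 0.2  0.9 -0.2  0.4]
 [ 0.2 -0.1  0.4  0.5]
 [ 0.4  0.9 -0.2  0.4]]
[0.386 0.317 0.004]
[0.471 0.299 0.004]
[0.5   0.446 0.004]
[0.413 0.466 0.004]
[0.5   0.453 0.004]
[0.468 0.3   0.004]
[0.386 0.318 0.004]
[0.53456999 0.37973921 0.06      ] [0.32430338 0.39948831 0.022     ] [0.53506817 0.38310688 0.06      ] [0.32820342 0.40290727 0.022     ]
```

```bash
cat >> h.py <<'E'
from scipy.spatial.transform import Rotation as Ro
DO=np.array([.58936,.01840,.12951]); DY=.1212
def toolR(zdir,ydir):
    z=np.array(zdir,float);y=np.array(ydir,float); y/=np.linalg.norm(y); z-=y*(z@y); z/=np.linalg.norm(z)
    return np.c_[np.cross(y,z),y,z]
def go(pos,R,cur=None):
    s=r.sense(); R0=s['ee_rot'];p0=s['tcp_pos']
    rv=Ro.from_matrix(R0.T@R).as_rotvec(); d=R0.T@(np.array(pos)-p0)*100
    n=max(np.linalg.norm(d)/4.17,np.degrees(np.linalg.norm(rv))/7.16)
    print('t',s['time_s'],'rv',rv.round(4),'cm',d.round(2),'rows>=%.1f'%n)
def deckp(x,y,z): return DO+deckR(DY)@np.array([x,y,z])
def deckT(a=0):
    "tool square to deck; -tool z at deck direction (sin a, cos a): a=0 is deck +y"
    R=deckR(DY); return toolR(-(R@[np.sin(a),np.cos(a),0]),-R[:,2])
def st():
    s=r.sense(); R=deckR(DY); print('t %.2f'%s['time_s'],'tcp',s['tcp_pos'].round(4),'deck',(R.T@(s['tcp_pos']-DO)*1000).round(1),'F',s['wrist_force'].round(1),'w',round(s['gripper_width'],3),'J',s['joints'].round(0))
E
python3 -c "
from h import *
go(deckp(.04,0,.12),deckT())"
```

```text
t 0.15 rv [-0.0942 -0.5729  0.3114] cm [-52.11  -2.27  34.79] rows>=15.0
```

Request:
{"api": "step_arm", "payload": {
  "moves": [
    [[0,0,0,-3,-1.5,2,100],[0,0,0,-6.3,-3,4.2,100],[0,0,0,-9.5,-3.5,6.4,100],[0,0,0,-12.8,-4,8.5,100],[0,0,0,-16,-4,10.7,100]]
  ]
}}

```text
time_s: 0.57
tcp_pos: [0.3729, 0.3931, 0.2747]
ee_rot: [[-0.898, 0.001, -0.44], [0.44, 0.002, -0.898], [-0.0, -1.0, -0.002]]
wrist_force: [0.5, 0.7, 0.2]
gripper_width: 0.998
```

Request:
{"api": "step_arm", "payload": {
  "moves": [
    [[0,0,0,-3.4,0,2.3,100],[0,0,0,-6.8,0,4.6,100],[0,0,0,-10.2,0,6.9,100],[0,0,0,-13.6,0,9.2,100],[0,0,0,-17,0,11.5,100]]
  ]
}}

```text
time_s: 0.98
tcp_pos: [0.4742, 0.2142, 0.2736]
ee_rot: [[-0.898, -0.0, -0.441], [0.441, 0.0, -0.898], [0.0, -1.0, -0.0]]
wrist_force: [1.1, 1.0, -0.5]
gripper_width: 0.996
```

```bash
python3 -c "
from h import *
st();go(deckp(.04,0,.12),deckT())"
```

```text
t 0.98 tcp [0.4742 0.2142 0.2736] deck [-40.7 208.2 165.2] F [ 1.1  1.  -0.5] w 0.996 J [ 42.  10. -10.  -0. -70.  22.]
t 0.9833 rv [-0.0923 -0.5727  0.3111] cm [-18.98   1.75  12.49] rows>=5.5
```

Request:
{"api": "step_arm", "payload": {
  "moves": [
    [[-0.015,-0.1,0.05,-3.4,0,2.2,100],[-0.03,-0.2,0.11,-6.8,0.2,4.4,100],[-0.05,-0.31,0.17,-10.2,0.6,6.6,100],[-0.07,-0.42,0.23,-13.6,1,8.8,100],[-0.08,-0.52,0.28,-17,1.5,11,100]]
  ]
}}

```text
time_s: 1.4
tcp_pos: [0.578, 0.0406, 0.2586]
ee_rot: [[-0.955, 0.286, 0.073], [-0.069, 0.024, -0.997], [-0.287, -0.958, -0.003]]
wrist_force: [0.4, 0.3, 0.2]
gripper_width: 0.996
```

```bash
python3 -c "
from h import *
st();go(deckp(.04,0,.12),deckT())"
```

```text
t 1.40 tcp [0.578  0.0406 0.2586] deck [ 32.5  23.4 125.2] F [0.4 0.3 0.2] w 0.996 J [ 23.   9. -19.   7. -47.  68.]
t 1.4 rv [-0.0115 -0.0465  0.029 ] cm [-0.88  0.52  2.29] rows>=0.6
```

Request:
{"api": "step_arm", "payload": {
  "moves": [
    [[-0.01,-0.04,0.03,-0.8,0.5,2,40],[-0.01,-0.04,0.03,-0.8,0.5,2,40],[-0.01,-0.04,0.03,-0.8,0.5,2,40],[-0.01,-0.04,0.03,-0.8,0.5,2,40],[-0.01,-0.04,0.03,-0.8,0.5,2,40]]
  ]
}}

```text
time_s: 1.82
tcp_pos: [0.5884, 0.024, 0.2562]
ee_rot: [[-0.944, 0.311, 0.109], [-0.103, 0.037, -0.994], [-0.313, -0.95, -0.002]]
wrist_force: [0.2, -0.4, -0.7]
gripper_width: 0.707
```

```bash
python3 -c "
from h import *
st();go(deckp(.04,0,.12),deckT()); snap('wrist','w1')"
```

```text
t 1.82 tcp [0.5884 0.024  0.2562] deck [ 39.6   5.7 120.4] F [ 0.2 -0.4 -0.7] w 0.707 J [ 20.   9. -19.   6. -45.  72.]
t 1.8167 rv [-0.0013 -0.0117  0.0017] cm [-0.05  0.04  0.57] rows>=0.1
```

View pics/w1.png

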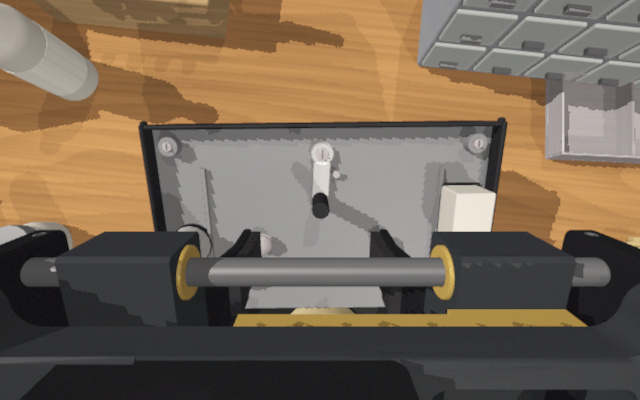

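Request:
{"api": "step_arm", "payload": {
  "moves": [
    [[0,-0.01,0,2,0,0.5,40],[0,-0.01,0,5,0,0.5,40],[0,-0.01,0,7,0,0.5,40],[0,-0.01,0,7,0,0.5,40],[0,-0.01,0,7,0,0.5,40]]
  ]
}}

```text
time_s: 2.28
tcp_pos: [0.5223, 0.0118, 0.2345]
ee_rot: [[-0.943, 0.311, 0.12], [-0.114, 0.037, -0.993], [-0.314, -0.95, 0.001]]
wrist_force: [0.5, -0.4, -0.2]
gripper_width: 0.41
```

```bash
python3 -c "
from h import *
st(); c=snap('wrist','w2'); cv2.imwrite('pics/w2z.png',cv2.resize(c['image'][80:340,120:520,::-1],None,fx=2,fy=2,interpolation=cv2.INTER_CUBIC))"
```

```text
t 2.28 tcp [0.5223 0.0118 0.2345] deck [-30.9   1.6 120.9] F [ 0.5 -0.4 -0.2] w 0.41 J [ 22.   3. -29.   7. -40.  70.]
```

View pics/w2z.png

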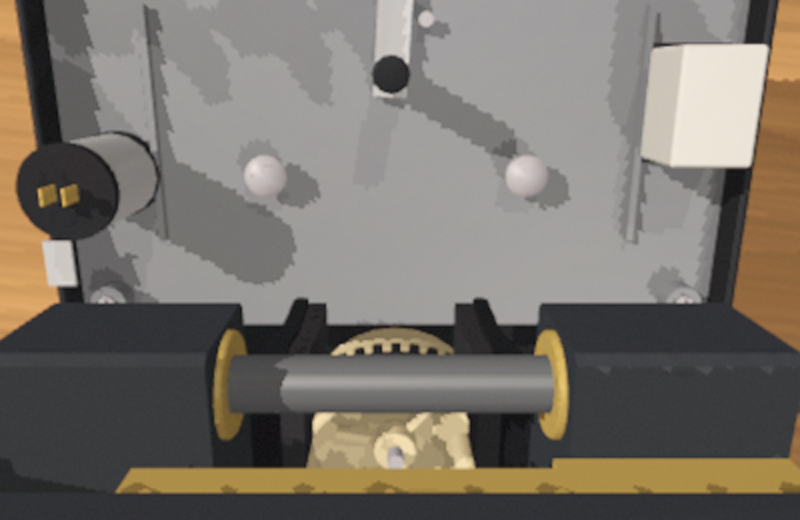

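Run:
```python
from h import *
S=load('scene');D=load('side');W=load('w2');W1=load('w1')
z1=lambda u,v:((u+.5)/5-.5+230,(v+.5)/5-.5+165)
z3=lambda u,v:((u+.5)/5-.5+265,(v+.5)/5-.5+155)
w=lambda u,v:((u+.5)/2-.5+120,(v+.5)/2-.5+80)
K='k'
obs=[(S,(0,.056,.011),z1(467,272)),(D,(0,.056,.011),z3(392,175)),(S,(0,-.056,.011),z1(262,316)),(D,(0,-.056,.011),z3(437,300)),
(S,(.082,0,.007),z1(398,365)),(D,(.082,0,.007),z3(545,188)),(S,(.03,-.122,.034),z1(135,325)),(D,(.03,-.122,.034),z3(505,335)),(S,K,z1(378,268)),(D,K,z3(467,170)),
(W,(0,.056,.011),w(265,176)),(W,(0,-.056,.011),w(526,176)),(W,K,w(391,74)),(W1,K,(320.3,211)),(W1,(0,.056,.011),(263,243)),(W1,(.082,0,.008),(321.5,152)),
(W,(.055,-.140,.034),w(768,44)),(W,(.005,-.140,.034),w(751,166))]
def res(p):
    R=deckR(p[3]);e=[]
    for c,q,a in obs:
        if q is K: q=(.082-.04*np.cos(p[4]),.04*np.sin(p[4]),.042)
        e.append(proj(c,p[:3]+R@np.array(q))[0]-a)
    return np.ravel(e)
s=least_squares(res,[.6,0,.1,0,.3],loss='soft_l1');print(s.x,res(s.x).reshape(-1,2).round(1).tolist())
```

```text
[0.58947367 0.01753689 0.12751294 0.11978886 0.03979686] [[-0.5, 0.4], [0.1, 0.2], [-0.7, -0.1], [0.2, 0.6], [-0.1, 1.5], [-0.1, 1.1], [-0.1, 0.5], [0.4, 1.2], [-0.4, 1.6], [-0.0, 1.4], [-0.7, -0.3], [-0.9, -0.1], [-0.2, -0.0], [-0.1, -1.3], [-2.5, 1.5], [-0.3, 1.7], [2.2, -2.7], [0.3, 3.3]]
```

```bash
sed -i 's/^DO=.*/DO=np.array([.58947,.01754,.12751]); DY=.1198/' h.py; python3 -c "
from h import *
st();go(deckp(.042,0.002,.08),deckT())"
```

```text
t 2.33 tcp [0.5234 0.012  0.2351] deck [-29.    2.4 122.9] F [0.2 0.1 0.2] w 0.406 J [ 22.   3. -29.   7. -40.  70.]
t 2.3333 rv [-0.0006  0.0006 -0.0001] cm [-7.1   4.29  0.04] rows>=2.0
```

Request:
{"api": "step_arm", "payload": {
  "moves": [
    [[0,0,0,-3.6,1,0,40],[0,0,0,-7.1,3,0,40],[0,0,0,-7.1,6,0,40],[0,0,0,-7.1,9.5,0,40],[0,0,0,-7.1,9.5,0,40]]
  ]
}}

```text
time_s: 2.75
tcp_pos: [0.6183, 0.0223, 0.1584]
ee_rot: [[-0.947, 0.299, 0.117], [-0.112, 0.033, -0.993], [-0.301, -0.954, 0.002]]
wrist_force: [-1.3, -0.7, -1.5]
gripper_width: 0.402
```

```bash
python3 -c "
from h import *
st(); snap('wrist','w3'); c=snap('side','s3')
cv2.imwrite('pics/s3z.png',cv2.resize(c['image'][135:275,265:405,::-1],None,fx=4,fy=4,interpolation=cv2.INTER_CUBIC))
for a in (.3,.6,.9,1.2,1.5): go(deckp(.082-.04*np.cos(a),.04*np.sin(a),.027),deckT(a))"
```

```text
t 2.75 tcp [0.6183 0.0223 0.1584] deck [37.4  1.3 20.2] F [-1.3 -0.7 -1.5] w 0.402 J [ 19.  18. -23.   7. -33.  73.]
t 2.85 rv [-0.0028  0.2997  0.0041] cm [-0.28 -0.12 -1.04] rows>=2.4
t 2.85 rv [-0.0034  0.5997  0.0037] cm [-0.8  -0.13 -2.12] rows>=4.8
t 2.85 rv [-0.004   0.8997  0.0032] cm [-1.61 -0.13 -2.99] rows>=7.2
t 2.85 rv [-0.0045  1.1997  0.0026] cm [-2.65 -0.14 -3.59] rows>=9.6
t 2.85 rv [-0.005   1.4997  0.002 ] cm [-3.82 -0.15 -3.85] rows>=12.0
```

View pics/w3.png

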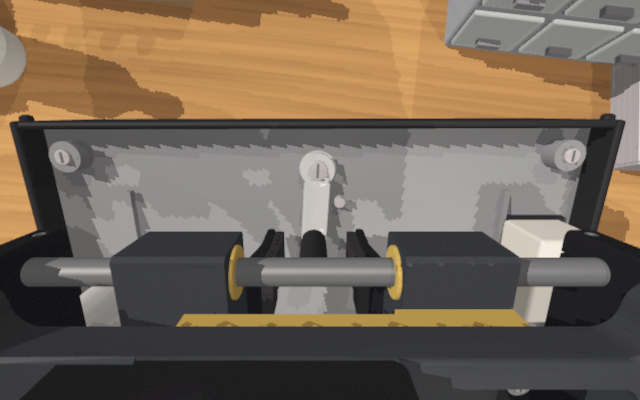

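View pics/s3z.png

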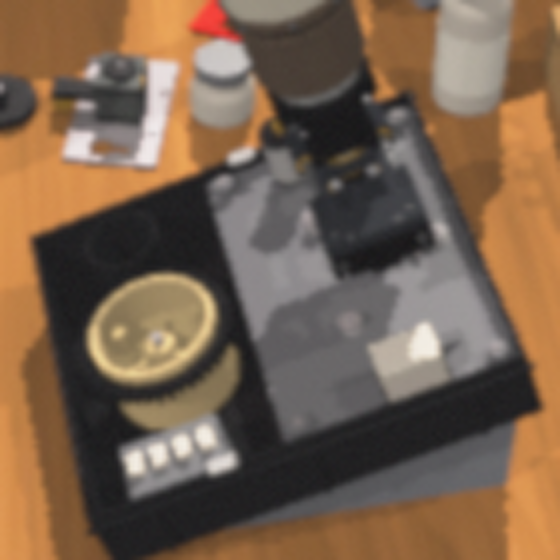

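```bash
python3 -c "
from h import *
for a in (0.05,.15,.25,.4,.5,.6): go(deckp(.082-.04*np.cos(a)+.005*np.sin(a),.04*np.sin(a)+.005*np.cos(a),.033),deckT(a))"
```

```text
t 2.85 rv [-0.0022  0.0497  0.0044] cm [-0.13 -0.72 -0.55] rows>=0.4
t 2.85 rv [-0.0024  0.1497  0.0043] cm [-0.22 -0.72 -0.95] rows>=1.2
t 2.85 rv [-0.0027  0.2497  0.0042] cm [-0.35 -0.73 -1.33] rows>=2.0
t 2.85 rv [-0.003   0.3997  0.004 ] cm [-0.61 -0.73 -1.87] rows>=3.2
t 2.85 rv [-0.0032  0.4997  0.0038] cm [-0.83 -0.73 -2.21] rows>=4.0
t 2.85 rv [-0.0034  0.5997  0.0037] cm [-1.08 -0.73 -2.53] rows>=4.8
```

Request:
{"api": "step_arm", "payload": {
  "moves": [
    [[0,0,0,-0.1,-0.7,0,25],[0,0.05,0,-0.13,-0.7,-0.2,25],[0,0.15,0,-0.22,-0.7,-0.7,25],[0,0.25,0,-0.35,-0.7,-1.25,25],[0,0.35,0,-0.52,-0.7,-1.7,25]]
  ]
}}

```text
time_s: 3.27
tcp_pos: [0.621, 0.0398, 0.1785]
ee_rot: [[-0.924, 0.316, -0.216], [0.24, 0.037, -0.97], [-0.299, -0.948, -0.11]]
wrist_force: [1.2, -3.7, -0.3]
gripper_width: 0.257
```

```bash
python3 -c "
from h import *
st()
for a in (.45,.55,.65,.75,.85): go(deckp(.082-.04*np.cos(a)+.005*np.sin(a),.04*np.sin(a)+.005*np.cos(a),.033),deckT(a))"
```

```text
t 3.27 tcp [0.621  0.0398 0.1785] deck [48.2 18.3 37.7] F [ 1.2 -3.7 -0.3] w 0.257 J [ 21.  16. -22.   8. -34.  50.]
t 3.2667 rv [ 0.0007  0.0943 -0.004 ] cm [ 0.13  0.47 -0.33] rows>=0.8
t 3.2667 rv [ 0.0009  0.1943 -0.004 ] cm [ 0.03  0.47 -0.72] rows>=1.6
t 3.2667 rv [ 0.0011  0.2943 -0.0039] cm [-0.12  0.47 -1.1 ] rows>=2.4
t 3.2667 rv [ 0.0013  0.3943 -0.0039] cm [-0.3   0.47 -1.46] rows>=3.2
t 3.2667 rv [ 0.0015  0.4943 -0.0038] cm [-0.52  0.48 -1.8 ] rows>=4.0
```

Request:
{"api": "step_arm", "payload": {
  "moves": [
    [[0,0.1,0,0.1,0.2,-0.4,25],[0,0.2,0,0.03,0.3,-0.8,25],[0,0.3,0,-0.12,0.3,-1.2,25],[0,0.4,0,-0.3,0.3,-1.55,25],[0,0.5,0,-0.52,0.3,-1.9,25]]
  ]
}}

```text
time_s: 3.68
tcp_pos: [0.6304, 0.0568, 0.1791]
ee_rot: [[-0.707, 0.315, -0.633], [0.676, 0.037, -0.736], [-0.209, -0.948, -0.239]]
wrist_force: [-0.1, -2.3, 0.2]
gripper_width: 0.25
```

```bash
python3 -c "
from h import *
st()
for a in (.95,1.05,1.15,1.25,1.35): go(deckp(.082-.04*np.cos(a)+.005*np.sin(a),.04*np.sin(a)+.005*np.cos(a),.033),deckT(a))"
```

```text
t 3.68 tcp [0.6304 0.0568 0.1791] deck [59.2 34.1 34.7] F [-0.1 -2.3  0.2] w 0.25 J [ 22.  17. -21.   8. -34.  20.]
t 3.6833 rv [ 0.0016  0.0941 -0.0026] cm [-0.13  0.17 -0.36] rows>=0.8
t 3.6833 rv [ 0.0017  0.1941 -0.0025] cm [-0.24  0.17 -0.74] rows>=1.6
t 3.6833 rv [ 0.0018  0.2941 -0.0024] cm [-0.39  0.17 -1.12] rows>=2.4
t 3.6833 rv [ 0.002   0.3941 -0.0023] cm [-0.57  0.17 -1.48] rows>=3.2
t 3.6833 rv [ 0.0021  0.4941 -0.0023] cm [-0.79  0.17 -1.82] rows>=4.0
```

Request:
{"api": "step_arm", "payload": {
  "moves": [
    [[0,0.1,0,-0.13,0,-0.4,25],[0,0.2,0,-0.24,0,-0.8,25],[0,0.3,0,-0.39,0,-1.2,25],[0,0.4,0,-0.57,0,-1.55,25],[0,0.5,0,-0.85,0,-1.95,25]]
  ]
}}

```text
time_s: 4.1
tcp_pos: [0.6479, 0.0655, 0.185]
ee_rot: [[-0.317, 0.313, -0.895], [0.946, 0.037, -0.322], [-0.068, -0.949, -0.308]]
wrist_force: [-2.2, -0.1, 1.1]
gripper_width: 0.253
```

```bash
python3 -c "
from h import *
st(); snap('wrist','w4')
for a in (1.4,1.45,1.5,): go(deckp(.082-.04*np.cos(a)+.005*np.sin(a),.04*np.sin(a)+.005*np.cos(a),.033),deckT(a))"
```

```text
t 4.10 tcp [0.6479 0.0655 0.185 ] deck [78.6 40.6 34.5] F [-2.2 -0.1  1.1] w 0.253 J [ 22.  19. -17.   8. -36.  -9.]
t 4.15 rv [ 0.0025  0.0408 -0.0011] cm [-0.07  0.16 -0.01] rows>=0.3
t 4.15 rv [ 0.0026  0.0908 -0.001 ] cm [-0.11  0.16 -0.21] rows>=0.7
t 4.15 rv [ 0.0026  0.1408 -0.001 ] cm [-0.16  0.16 -0.41] rows>=1.1
```

View pics/w4.png

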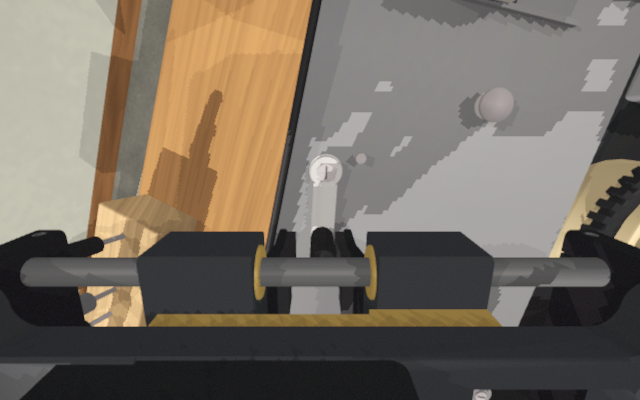

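Request:
{"api": "step_arm", "payload": {
  "moves": [
    [[0,0.05,0,-0.1,0,-0.3,25],[0,0.1,0,-0.15,0,-0.5,25],[0,0.1,0,-0.1,0,-0.3,28],[0,0.1,0,-0.1,-3,-0.2,30],[0,0.1,0,-0.1,-7,-0.2,40]]
  ]
}}

```text
time_s: 4.57
tcp_pos: [0.6267, 0.0624, 0.2469]
ee_rot: [[-0.233, 0.306, -0.923], [0.972, 0.035, -0.234], [-0.04, -0.952, -0.305]]
wrist_force: [1.4, -0.4, 0.1]
gripper_width: 0.318
```

```bash
python3 -c "
from h import *
st(); 
pc=np.array([.4425,.3825]); a=-.2
py=np.array([-np.sin(a),np.cos(a),0])
go([pc[0]-.06,pc[1],.2],toolR(-py,[0,0,-1]))"
```

```text
t 4.57 tcp [0.6267 0.0624 0.2469] deck [ 77.7  40.1 100. ] F [ 1.4 -0.4  0.1] w 0.318 J [ 23.  14. -14.   7. -45. -13.]
t 4.5667 rv [ 0.2534 -1.1191 -0.2108] cm [36.99 -1.9  16.47] rows>=9.7
```

Request:
{"api": "step_arm", "payload": {
  "moves": [
    [[0.02,-0.1,-0.02,3.5,-1.5,1.6,100],[0.05,-0.22,-0.04,7.2,-2.5,3.2,100],[0.07,-0.33,-0.06,10.9,-2.8,4.8,100],[0.1,-0.45,-0.08,14.6,-3,6.5,100],[0.12,-0.56,-0.1,18.3,-3,8.2,100]]
  ]
}}

```text
time_s: 4.98
tcp_pos: [0.5006, 0.2223, 0.2476]
ee_rot: [[-0.722, 0.167, -0.671], [0.688, 0.067, -0.723], [-0.075, -0.984, -0.163]]
wrist_force: [1.0, 0.7, 0.5]
gripper_width: 0.668
```

```bash
python3 -c "
from h import *
st(); 
pc=np.array([.4425,.3825]); a=-.2
py=np.array([-np.sin(a),np.cos(a),0])
go([pc[0]-.06,pc[1],.2],toolR(-py,[0,0,-1]))"
```

```text
t 4.98 tcp [0.5006 0.2223 0.2476] deck [-22.7 213.9 134.1] F [1.  0.7 0.5] w 0.668 J [ 43.   9. -18.   5. -53.   1.]
t 4.9833 rv [ 0.1389 -0.5534 -0.1195] cm [19.91  3.79 -2.87] rows>=4.9
```

Request:
{"api": "step_arm", "payload": {
  "moves": [
    [[0.03,-0.11,-0.02,4,0.3,-0.6,100],[0.06,-0.22,-0.05,8,1,-1.2,100],[0.08,-0.33,-0.07,12,2,-1.7,100],[0.11,-0.44,-0.1,16,3,-2.3,100],[0.14,-0.55,-0.12,19.9,3.8,-2.9,100]]
  ]
}}

```text
time_s: 5.4
tcp_pos: [0.3834, 0.3837, 0.1987]
ee_rot: [[-0.979, -0.005, -0.202], [0.202, 0.0, -0.979], [0.005, -1.0, 0.001]]
wrist_force: [1.5, 2.0, -0.1]
gripper_width: 0.981
```

```bash
python3 -c "
from h import *
st(); c=snap('wrist','w5'); st()"
```

```text
t 5.40 tcp [0.3834 0.3837 0.1987] deck [-130.3  388.1  118.1] F [ 1.5  2.  -0.1] w 0.981 J [ 62.  16. -14.  -0. -60.  16.]
t 5.45 tcp [0.3813 0.3887 0.1964] deck [-132.4  393.4  116.4] F [-0.2  3.1 -0.8] w 0.988 J [ 62.  16. -14.  -0. -60.  17.]
```

View pics/w5.png

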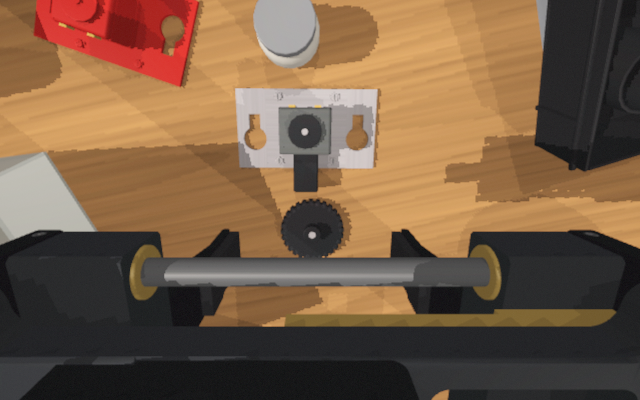

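Run:
```python
from h import *
c=load('w5')
P=np.array([hit(c,*p,.004) for p in [(236,88),(378,88),(377,168),(238,168)]]);print(P.round(4),P.mean(0))
M=np.array([hit(c,*p,.05) for p in [(279,107),(331,107),(330,154),(279,154)]]);print(M.round(4),M.mean(0))
K=np.array([hit(c,*p,.004) for p in [(256,140),(357,140)]]);print(K)
for A in (P,M):
    x=(A[0]+A[1]-A[2]-A[3])[:2];print(np.linalg.norm(x)/2,np.linalg.norm(A[0]-A[1]),np.arctan2(x[1],x[0]),np.arctan2(*(A[0]-A[1])[:2]))
print(np.arctan2(*(K[0]-K[1])[:2]),np.linalg.norm(K[0]-K[1]),c['cam_to_world'])
```

```text
[[0.4993 0.4442 0.004 ]
 [0.4691 0.2971 0.004 ]
 [0.3849 0.3109 0.004 ]
 [0.4165 0.4647 0.004 ]] [0.44245078 0.3792267  0.004     ]
[[0.4691 0.3994 0.05  ]
 [0.4593 0.352  0.05  ]
 [0.4167 0.3611 0.05  ]
 [0.4266 0.4095 0.05  ]] [0.44292915 0.38051849 0.05      ]
[[0.44259845 0.4370441  0.004     ]
 [0.42016321 0.32783629 0.004     ]]
0.0852357324644551 0.1502250653682584 -0.20258167814956776 0.2024317432017093
0.04358657123698906 0.04844653522129064 -0.22204025920982065 0.20249770847420998
0.2026172539308067 0.11148849891496575 [[-0.2011514  -0.94524342 -0.25700777  0.45357377]
 [-0.97955944  0.19442263  0.05160561  0.36885628]
 [ 0.00118826  0.26213493 -0.9650305   0.35059096]
 [ 0.          0.          0.          1.        ]]
```

```bash
cat >> h.py <<'E'
PC=np.array([.4425,.380]); PA=-.203
def benchT(a): return toolR([np.sin(a),-np.cos(a),0],[0,0,-1])
E
python3 -c "
from h import *
st(); go([*PC,.1],benchT(PA));go([*PC,.027],benchT(PA))"
```

```text
t 5.45 tcp [0.3813 0.3887 0.1964] deck [-132.4  393.4  116.4] F [-0.2  3.1 -0.8] w 0.988 J [ 62.  16. -14.  -0. -60.  17.]
t 5.45 rv [-0.0021  0.0084  0.0063] cm [-6.24  9.6  -0.35] rows>=2.7
t 5.45 rv [-0.0021  0.0084  0.0063] cm [-6.28 16.9  -0.36] rows>=4.3
```

Request:
{"api": "step_arm", "payload": {
  "moves": [
    [[0,0,0,-3,2,-0.2,100],[0,0,0,-6.2,5,-0.3,100],[0,0,0,-6.2,8,-0.3,100],[0,0,0,-6.2,8,-0.3,100],[0,0,0,-6.2,8,-0.3,100]]
  ]
}}

```text
time_s: 5.87
tcp_pos: [0.4453, 0.371, 0.1167]
ee_rot: [[-0.978, -0.006, -0.209], [0.209, -0.005, -0.978], [0.005, -1.0, 0.006]]
wrist_force: [0.2, 0.8, 0.7]
gripper_width: 0.999
```

```bash
python3 -c "
from h import *
st(); go([*PC,.027],benchT(PA))"
```

```text
t 5.87 tcp [0.4453 0.371  0.1167] deck [-99.2 368.2  21.5] F [0.2 0.8 0.7] w 0.999 J [ 56.  24. -15.  -0. -52.  22.]
t 5.8667 rv [-0.0057 -0.0075  0.0051] cm [ 0.41  8.97 -0.87] rows>=2.2
```

Request:
{"api": "step_arm", "payload": {
  "moves": [
    [[0,0,0,0.4,2,-0.9,100],[0,0,0,0.4,4,-0.9,100],[0,0,0,0.4,5,-0.9,100],[0,0,0,0.4,5,-0.9,100],[0,0,0,0.4,5,-0.9,100]]
  ]
}}

```text
time_s: 6.28
tcp_pos: [0.4435, 0.3819, 0.0685]
ee_rot: [[-0.978, -0.004, -0.209], [0.209, -0.001, -0.978], [0.003, -1.0, 0.002]]
wrist_force: [-0.4, -0.2, 0.5]
gripper_width: 1.006
```

```bash
python3 -c "
from h import *
st(); go([*PC,.027],benchT(PA))"
```

```text
t 6.28 tcp [0.4435 0.3819 0.0685] deck [-114.8  379.2  -24.2] F [-0.4 -0.2  0.5] w 1.006 J [ 57.  28. -17.  -0. -46.  22.]
t 6.2833 rv [-0.002  -0.0074  0.0033] cm [0.05 4.15 0.2 ] rows>=1.0
```

Request:
{"api": "step_arm", "payload": {
  "moves": [
    [[0,-0.007,0,0,1.5,0.1,100],[0,-0.007,0,0,3,0.1,100],[0,-0.007,0,0,4.1,0.1,100],[0,-0.007,0,0,4.1,0.1,100],[0,-0.007,0,0,4.1,0.1,100]]
  ]
}}

```text
time_s: 6.7
tcp_pos: [0.4431, 0.3803, 0.0263]
ee_rot: [[-0.979, -0.005, -0.203], [0.203, -0.003, -0.979], [0.004, -1.0, 0.004]]
wrist_force: [-0.5, 0.9, 0.4]
gripper_width: 0.998
```

```bash
python3 -c "
from h import *
st(); go([*PC,.027],benchT(PA)); snap('wrist','w6');c=snap('side','s6')
cv2.imwrite('pics/s6z.png',cv2.resize(c['image'][115:195,240:350,::-1],None,fx=6,fy=6,interpolation=cv2.INTER_CUBIC))"
```

```text
t 6.70 tcp [0.4431 0.3803 0.0263] deck [-128.6  377.7  -64. ] F [-0.5  0.9  0.4] w 0.998 J [ 56.  31. -19.  -0. -40.  22.]
t 6.7 rv [-0.0036 -0.0015  0.0042] cm [ 0.05 -0.07  0.04] rows>=0.0
```

View pics/w6.png

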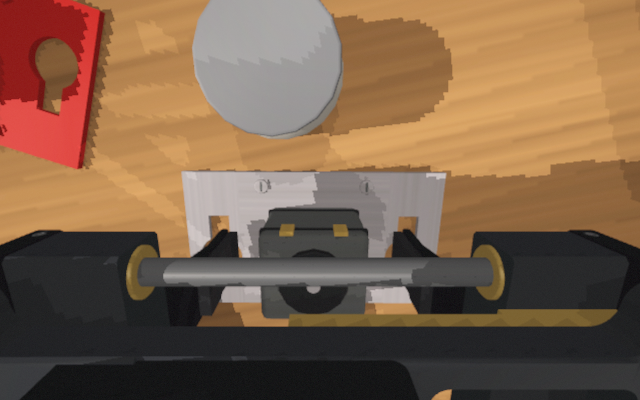

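View pics/s6z.png

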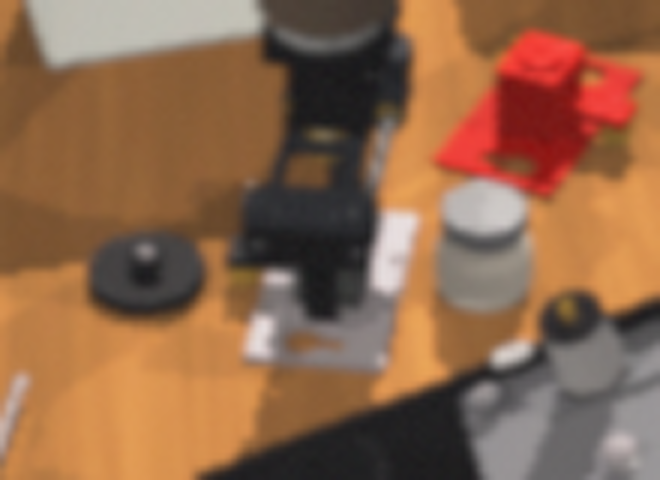

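Request:
{"api": "step_arm", "payload": {
  "moves": [
    [[0,0,0,0,0,0,50],[0,0,0,0,0,0,50],[0,0,0,0,0,0,40],[0,0,0,0,0,0,40],[0,0,0,0,0,0,40]]
  ]
}}

```text
time_s: 7.22
tcp_pos: [0.4428, 0.38, 0.0257]
ee_rot: [[-0.979, -0.005, -0.204], [0.204, -0.003, -0.979], [0.005, -1.0, 0.004]]
wrist_force: [1.1, 0.3, 0.3]
gripper_width: 0.71
```

Request:
{"api": "step_arm", "payload": {
  "moves": [
    [[0,0,0,0,0,0,30],[0,0,0,0,0,0,30],[0,0,0,0,0,0,30],[0,0,0,0,-0.5,0,30],[0,0,0,0,-1.5,0,30]]
  ]
}}

```text
time_s: 7.63
tcp_pos: [0.4411, 0.378, 0.0386]
ee_rot: [[-0.979, -0.01, -0.205], [0.205, -0.008, -0.979], [0.008, -1.0, 0.01]]
wrist_force: [0.5, -0.5, -5.4]
gripper_width: 0.573
```

```bash
python3 -c "
from h import *
st()"
```

```text
t 7.63 tcp [0.4411 0.378  0.0386] deck [-126.9  375.6  -51.6] F [ 0.5 -0.5 -5.4] w 0.573 J [ 56.  30. -18.  -0. -42.  22.]
```

Request:
{"api": "step_arm", "payload": {
  "moves": [
    [[0,0,0,0,-3,0,30],[0,0,0,0,-7,0,30],[0,0,0,0,-11,0,30],[0,0,0,-1,-15,1,30],[0,0,0,-2,-19,3,30]]
  ]
}}

```text
time_s: 8.05
tcp_pos: [0.4565, 0.35, 0.2287]
ee_rot: [[-0.979, -0.005, -0.202], [0.202, -0.002, -0.979], [0.005, -1.0, 0.003]]
wrist_force: [1.4, 0.5, -5.4]
gripper_width: 0.574
```

```bash
python3 -c "
from h import *
st();go(deckp(.010,0,.0257+.07),deckT())"
```

```text
t 8.05 tcp [0.4565 0.35   0.2287] deck [-55.8 346.  125.1] F [ 1.4  0.5 -5.4] w 0.574 J [ 54.  18.  -7.  -0. -66.  25.]
t 8.05 rv [-0.0539 -0.3199  0.3222] cm [-17.78   0.73  30.53] rows>=8.5
```

Request:
{"api": "step_arm", "payload": {
  "moves": [
    [[0,-0.03,0.05,-2,-1,3,30],[0,-0.08,0.11,-4,-1,6,30],[-0.01,-0.12,0.15,-6.2,-1,9.5,30],[-0.02,-0.16,0.19,-8.4,-1,13,30],[-0.03,-0.2,0.22,-10.5,-1,16.5,30]]
  ]
}}

```text
time_s: 8.47
tcp_pos: [0.5243, 0.1639, 0.2359]
ee_rot: [[-0.977, 0.213, -0.001], [0.002, 0.003, -1.0], [-0.213, -0.977, -0.003]]
wrist_force: [0.6, -0.4, -5.3]
gripper_width: 0.57
```

```bash
python3 -c "
from h import *
st();go(deckp(.010,0,.0257+.07),deckT())"
```

```text
t 8.47 tcp [0.5243 0.1639 0.2359] deck [-10.7 153.1 117.7] F [ 0.6 -0.4 -5.3] w 0.57 J [ 38.   9. -22.  10. -50.  46.]
t 8.4667 rv [-0.0291 -0.1173  0.1049] cm [-4.09  2.32 14.88] rows>=3.7
```

Request:
{"api": "step_arm", "payload": {
  "moves": [
    [[-0.01,-0.03,0.03,-1,0,3,30],[-0.02,-0.07,0.06,-2,0,6.5,30],[-0.03,-0.1,0.09,-3,0.2,10,30],[-0.03,-0.117,0.105,-4,0.6,13.5,30],[-0.03,-0.117,0.105,-4,1,14.6,30]]
  ]
}}

```text
time_s: 8.88
tcp_pos: [0.5651, 0.016, 0.2341]
ee_rot: [[-0.944, 0.311, 0.113], [-0.107, 0.037, -0.994], [-0.313, -0.95, -0.002]]
wrist_force: [0.3, 1.1, -5.2]
gripper_width: 0.57
```

Request:
{"api": "step_arm", "payload": {
  "moves": [
    [[0,0,0,0,0,0,30],[0,0,0,0,0,0,30],[0,0,0,0,0,0,30],[0,0,0,0,0,0,30],[0,0,0,0,0,0,30]]
  ]
}}

```text
time_s: 9.3
tcp_pos: [0.5665, 0.0215, 0.2347]
ee_rot: [[-0.942, 0.313, 0.119], [-0.112, 0.04, -0.993], [-0.316, -0.949, -0.003]]
wrist_force: [-0.1, 0.5, -4.6]
gripper_width: 0.571
```

```bash
python3 -c "
from h import *
st();go(deckp(.010,0,.0257+.06),deckT());c=snap('wrist','w7');snap('side','s7');snap('scene','c7')
im=load('s7')['image'][125:275,265:415,::-1];im2=load('c7')['image'][145:295,220:390,::-1]
cv2.imwrite('pics/s7z.png',cv2.resize(im,None,fx=4,fy=4,interpolation=cv2.INTER_CUBIC))
cv2.imwrite('pics/c7z.png',cv2.resize(im2,None,fx=4,fy=4,interpolation=cv2.INTER_CUBIC))"
```

```text
t 9.30 tcp [0.5665 0.0215 0.2347] deck [ 12.5   6.6 108.8] F [-0.1  0.5 -4.6] w 0.571 J [ 21.   8. -24.   6. -41.  72.]
t 9.3 rv [ 0.0021 -0.0016 -0.0013] cm [0.25 2.31 0.67] rows>=0.6
```

View pics/w7.png

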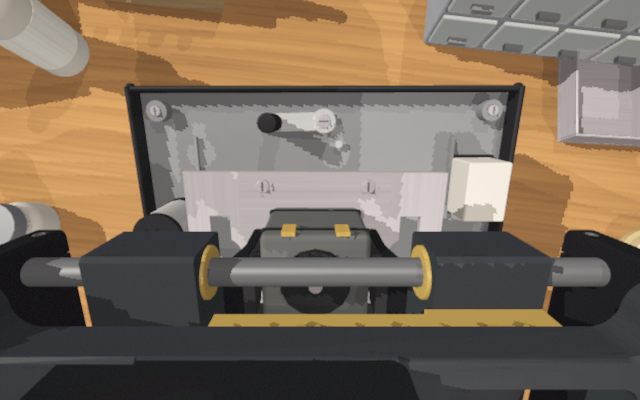

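View pics/s7z.png

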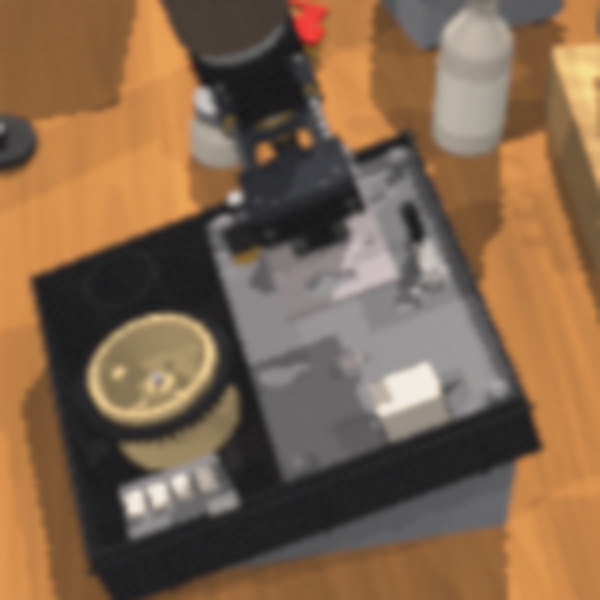

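View pics/c7z.png

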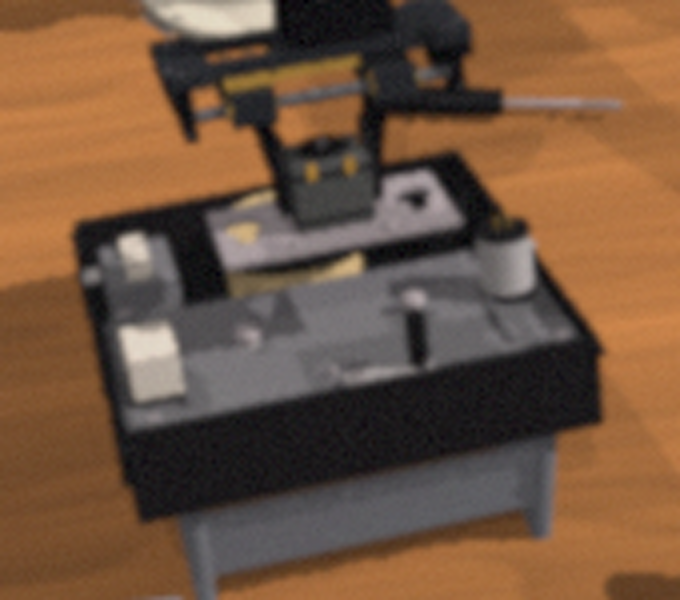

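```bash
python3 - <<'E'
from h import *
c=load('w7'); s=r.sense(); R=s['ee_rot'];p=s['tcp_pos']
def hitp(c,u,v,o,n):
    a,d=ray(c,u,v); return a+d*((o-a)@n)/(d@n)
o=p+R[:,1]*.0217
for uv in [(183,172),(447.5,172)]:
    print((R.T@(hitp(c,*uv,o,R[:,1])-p)*1000).round(1))
M=R.T@(c['cam_to_world'][:3,3]-p);print(M)
for n in('w5','w6'):
    pass
# expected pixels
for q in [(.082,0,.008),(.055,-.140,.034),(.005,-.140,.034),(.055,-.104,.034),(.005,-.104,.034)]: print(q,proj(c,deckp(*q)).round(1))
E
python3 -c "
import cv2
a=cv2.imread('pics/w7.png');cv2.imwrite('pics/w7z.png',cv2.resize(a[80:280,120:520],None,fx=2,fy=2,interpolation=cv2.INTER_CUBIC))"
```

```text
[-41.6  21.7 -74.5]
[-41.8  21.7  75.8]
[-0.07109708 -0.1520736   0.00037046]
(0.082, 0, 0.008) [[322.5 120.8]]
(0.055, -0.14, 0.034) [[514.2 158.9]]
(0.005, -0.14, 0.034) [[503.5 223.6]]
(0.055, -0.104, 0.034) [[465.  158.9]]
(0.005, -0.104, 0.034) [[457.  223.6]]
```

View pics/w7z.png

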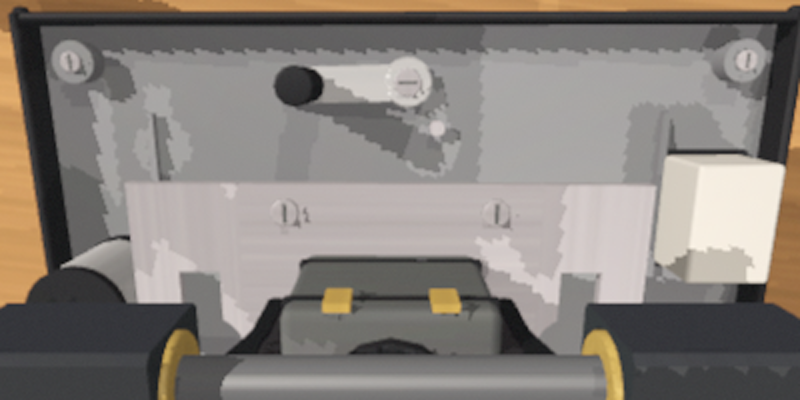

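```bash
python3 -c "
from h import *
st();go(deckp(.0103,-.0004,.0257+.022),deckT())"
```

```text
t 9.45 tcp [0.5666 0.0212 0.2347] deck [ 12.6   6.4 108.7] F [-0.5  1.  -5.8] w 0.572 J [ 21.   8. -24.   6. -41.  72.]
t 9.45 rv [ 0.002  -0.002  -0.0014] cm [0.23 6.1  0.69] rows>=1.5
```

Request:
{"api": "step_arm", "payload": {
  "moves": [
    [[0,0,0,0.2,1.5,0.7,30],[0,0,0,0.2,3,0.7,30],[0,0,0,0.2,4.5,0.7,30],[0,0,0,0.2,6,0.7,30],[0,0,0,0.2,6,0.7,30]]
  ]
}}

```text
time_s: 9.87
tcp_pos: [0.5831, 0.0155, 0.1736]
ee_rot: [[-0.944, 0.307, 0.117], [-0.111, 0.038, -0.993], [-0.31, -0.951, -0.002]]
wrist_force: [-0.7, -0.1, -6.3]
gripper_width: 0.572
```

Request:
{"api": "step_arm", "payload": {
  "moves": [
    [[0,0,0,0,0,0,30],[0,0,0,0,0,0,30],[0,0,0,0,0,0,30],[0,0,0,0,0,0,30],[0,0,0,0,0,0,30]]
  ]
}}

```text
time_s: 10.28
tcp_pos: [0.5847, 0.0157, 0.178]
ee_rot: [[-0.942, 0.315, 0.117], [-0.11, 0.04, -0.993], [-0.318, -0.948, -0.003]]
wrist_force: [-0.6, -0.3, -5.0]
gripper_width: 0.571
```

```bash
python3 -c "
from h import *
st();go(deckp(.0103,-.0004,.0257+.01),deckT());c=snap('wrist','w8');snap('side','s8');snap('scene','c8')
a=cv2.imread('pics/s8.png')[155:245,310:400];b=cv2.imread('pics/c8.png')[185:265,240:370];w=cv2.imread('pics/w8.png')[80:280,120:520]
cv2.imwrite('pics/s8z.png',cv2.resize(a,None,fx=6,fy=6,interpolation=cv2.INTER_CUBIC))
cv2.imwrite('pics/c8z.png',cv2.resize(b,None,fx=6,fy=6,interpolation=cv2.INTER_CUBIC))
cv2.imwrite('pics/w8z.png',cv2.resize(w,None,fx=2,fy=2,interpolation=cv2.INTER_CUBIC))"
```

```text
t 10.28 tcp [0.5847 0.0157 0.178 ] deck [11.2 -1.2 49.5] F [-0.6 -0.3 -5. ] w 0.571 J [ 19.  13. -26.   7. -33.  72.]
t 10.2833 rv [ 0.002  -0.0032 -0.0032] cm [ 0.09  1.38 -0.08] rows>=0.3
```

View pics/w8z.png

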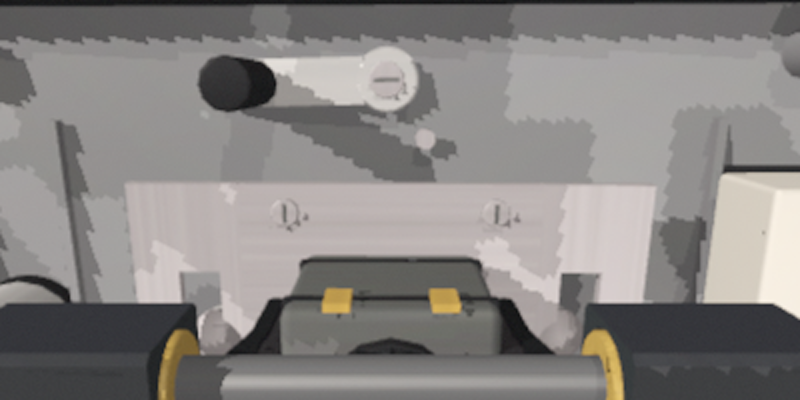

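View pics/s8z.png

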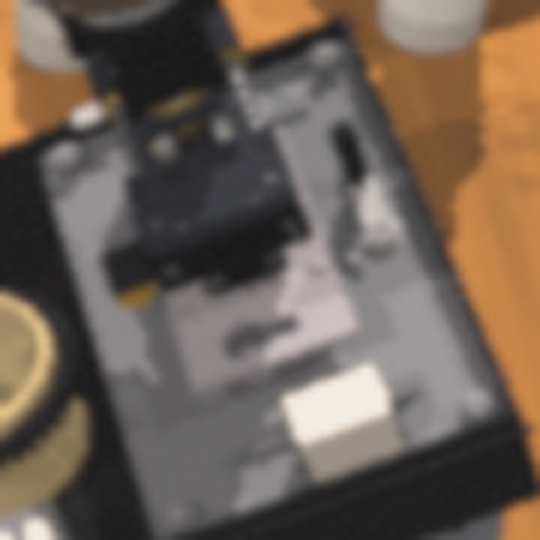

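View pics/c8z.png

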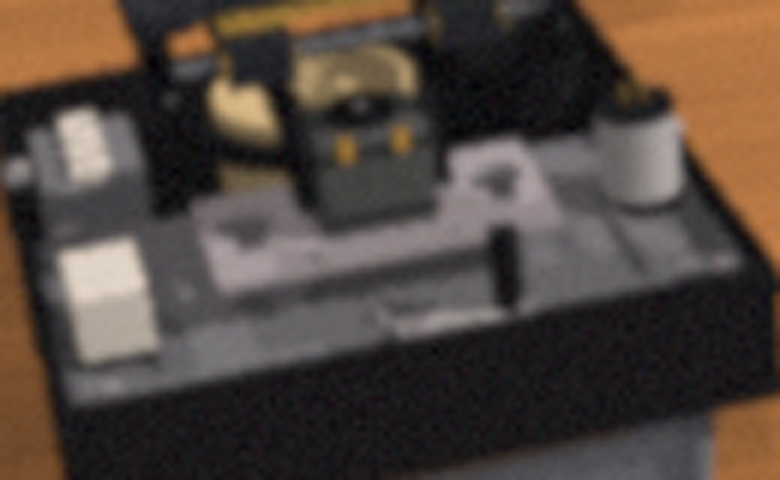

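Run:
```python
from h import *
c=load('w8')
for q in [(0,.056,.011),(0,-.056,.011),(.082,0,.008),(.055,-.104,.034)]: 
    p=proj(c,deckp(*q))[0]; print(q,((p-[120,80]+.5)*2-.5).round(1))
s=r.sense()
# plate edge from w8
R=s['ee_rot'];p=s['tcp_pos'];o=p+R[:,1]*.0217
for uv in [(126,184),(655,185)]:
    a,d=ray(c,(uv[0]+.5)/2-.5+120,(uv[1]+.5)/2-.5+80); P=a+d*((o-a)@R[:,1])/(d@R[:,1]); print((R.T@(P-p)*1000).round(1),(deckR(DY).T@(P-DO)*1000).round(1))
a=cv2.imread('pics/w8.png')[200:280,180:460];cv2.imwrite('pics/w8y.png',cv2.resize(a,None,fx=2.8,fy=2.8,interpolation=cv2.INTER_CUBIC))
```

```text
(0, 0.056, 0.011) [216.5 334.4]
(0, -0.056, 0.011) [553.4 333.9]
(0.082, 0, 0.008) [383.7  79.1]
(0.055, -0.104, 0.034) [763.5 180.2]
[-42.2  21.7 -74.7] [53.3 73.3 27.6]
[-42.   21.7  76. ] [ 52.6 -77.4  27.3]
```

View pics/w8y.png

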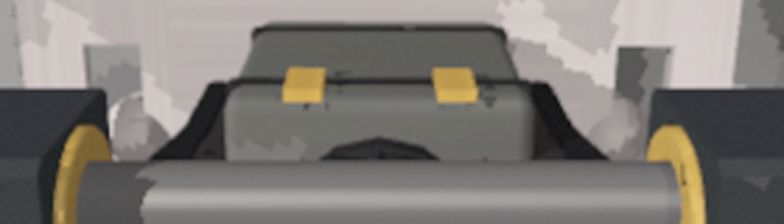

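Request:
{"api": "step_arm", "payload": {
  "moves": [
    [[0,-0.003,0,0.05,0.6,-0.04,30],[0,-0.003,0,0.05,1.1,-0.04,30],[0,-0.003,0,0.05,1.5,-0.04,30],[0,-0.003,0,0.05,1.8,-0.04,30],[0,-0.003,0,0.05,1.9,-0.04,30]]
  ]
}}

```text
time_s: 10.85
tcp_pos: [0.5896, 0.0166, 0.1577]
ee_rot: [[-0.943, 0.312, 0.12], [-0.113, 0.039, -0.993], [-0.314, -0.949, -0.001]]
wrist_force: [-0.5, -0.5, -5.0]
gripper_width: 0.57
```

```bash
python3 -c "
from h import *
st()"
```

```text
t 10.85 tcp [0.5896 0.0166 0.1577] deck [ 9.5 -1.  28.6] F [-0.5 -0.5 -5. ] w 0.57 J [ 19.  15. -27.   8. -30.  72.]
```

Request:
{"api": "step_arm", "payload": {
  "moves": [
    [[0,0,0,0,0.1,0,30],[0,0,0,0,0.2,0,30],[0,0,0,0,0.3,0,30],[0,0,0,0,0.3,0,30],[0,0,0,0,0.3,0,30]]
  ]
}}

```text
time_s: 11.27
tcp_pos: [0.5909, 0.0168, 0.1566]
ee_rot: [[-0.942, 0.314, 0.12], [-0.113, 0.039, -0.993], [-0.317, -0.949, -0.002]]
wrist_force: [-1.7, -0.2, -2.7]
gripper_width: 0.57
```

```bash
python3 -c "
from h import *
st();R=deckR(DY);s=r.sense();print(R.T@s['wrist_force'],R.T@s['moment'], (R.T@s['ee_rot']).round(3).tolist())"
```

```text
t 11.27 tcp [0.5909 0.0168 0.1566] deck [10.5 -0.9 27.2] F [-1.7 -0.2 -2.7] w 0.57 J [ 19.  15. -27.   8. -30.  72.]
[-2.47571267  0.00431948 -2.04847047] [-0.13489197  1.49315783 -0.01858428] [[-1.0, 0.002, -0.0], [0.0, 0.002, -1.0], [-0.002, -1.0, -0.002]]
```

Request:
{"api": "step_arm", "payload": {
  "moves": [
    [[0,0,0,0,0.15,0,30],[0,0,0,0,0.3,0,30],[0,0,0,0,0.3,0,30],[0,0,0,0,0.3,0,30],[0,0,0,0,0.3,0,30]]
  ]
}}

```text
time_s: 11.68
tcp_pos: [0.5912, 0.017, 0.1562]
ee_rot: [[-0.941, 0.315, 0.12], [-0.114, 0.039, -0.993], [-0.318, -0.948, -0.001]]
wrist_force: [-14.1, 2.9, 14.2]
gripper_width: 0.573
```

```bash
python3 -c "
from h import *
st();R=deckR(DY);s=r.sense();print(R.T@s['wrist_force'],R.T@s['moment'], (R.T@s['ee_rot']).round(3).tolist())"
```

```text
t 11.68 tcp [0.5912 0.017  0.1562] deck [10.6 -0.8 26.7] F [-14.1   2.9  14.2] w 0.573 J [ 19.  15. -27.   8. -29.  72.]
[-8.49833605  4.56997586 17.81402362] [ 0.81685119  3.36027482 -0.06400252] [[-1.0, 0.003, 0.0], [-0.0, 0.001, -1.0], [-0.003, -1.0, -0.001]]
```

Request:
{"api": "step_arm", "payload": {
  "moves": [
    [[0,0,0,0.2,-0.2,0,30],[0,0,0,0.6,-0.2,0,30],[0,0,0,1,-0.2,0,30],[0,0,0,1.4,-0.2,0,30],[0,0,0,1.4,-0.2,0,30]]
  ]
}}

```text
time_s: 12.1
tcp_pos: [0.5793, 0.0159, 0.1523]
ee_rot: [[-0.94, 0.318, 0.122], [-0.115, 0.041, -0.993], [-0.321, -0.947, -0.002]]
wrist_force: [0.6, 1.8, 5.9]
gripper_width: 0.567
```

```bash
python3 -c "
from h import *
st();R=deckR(DY);s=r.sense();print(R.T@s['wrist_force'],R.T@s['moment'], (R.T@s['ee_rot']).round(3).tolist())"
```

```text
t 12.10 tcp [0.5793 0.0159 0.1523] deck [-1.9 -0.5 26.8] F [0.6 1.8 5.9] w 0.567 J [ 19.  14. -30.   8. -28.  71.]
[2.62684298 1.67826995 5.37600804] [-0.15076514  0.19963874  0.23223294] [[-1.0, 0.006, 0.001], [-0.001, 0.002, -1.0], [-0.006, -1.0, -0.002]]
```

Sliding freely; continue to the stop.

Request:
{"api": "step_arm", "payload": {
  "moves": [
    [[0,0,0.004,0.3,0,0,30],[0,0,0.004,0.6,0,0,30],[0,0,0.004,0.9,0,0,30],[0,0,0.004,1.1,0,0,30],[0,0,0.004,1.2,0,0,30]]
  ]
}}

```text
time_s: 12.52
tcp_pos: [0.5694, 0.0149, 0.1493]
ee_rot: [[-0.938, 0.324, 0.122], [-0.115, 0.042, -0.992], [-0.327, -0.945, -0.002]]
wrist_force: [4.2, -0.1, 5.0]
gripper_width: 0.571
```

```bash
python3 -c "
from h import *
st();R=deckR(DY);s=r.sense();print(R.T@s['wrist_force'],R.T@s['moment'], (R.T@s['ee_rot']).round(3).tolist())
c=snap('wrist','w9');cv2.imwrite('pics/w9z.png',cv2.resize(c['image'][80:280,120:520,::-1],None,fx=2,fy=2,interpolation=cv2.INTER_CUBIC))"
```

```text
t 12.52 tcp [0.5694 0.0149 0.1493] deck [-12.4  -0.3  27.1] F [ 4.2 -0.1  5. ] w 0.571 J [ 20.  13. -32.   9. -26.  70.]
[ 5.48520643 -0.63802252  3.44717571] [-0.68220024 -0.65317767  0.37038361] [[-1.0, 0.013, 0.002], [-0.002, 0.003, -1.0], [-0.013, -1.0, -0.003]]
```

View pics/w9z.png

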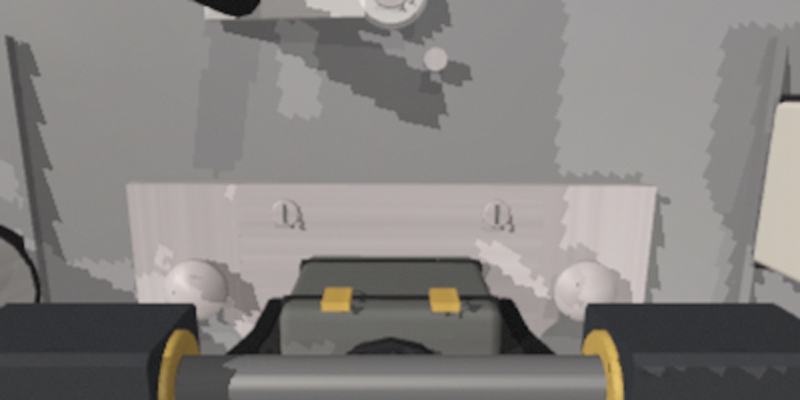

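```bash
python3 -c "
from h import *
go(deckp(-.0124,-.0003,.0268),deckT())"
```

```text
t 12.5667 rv [ 0.0026  0.0021 -0.0129] cm [-0.    0.02  0.  ] rows>=0.1
```

Request:
{"api": "step_arm", "payload": {
  "moves": [
    [[0,0,-0.008,0.2,0,0,30],[0,0,-0.013,0.4,0.1,0,30],[0,0,-0.013,0.5,0.1,0,30],[0,0,-0.013,0.5,0.1,0,30],[0,0,-0.013,0.5,0.1,0,30]]
  ]
}}

```text
time_s: 12.98
tcp_pos: [0.5691, 0.0149, 0.1492]
ee_rot: [[-0.939, 0.32, 0.123], [-0.116, 0.042, -0.992], [-0.323, -0.946, -0.002]]
wrist_force: [11.0, -3.3, 4.9]
gripper_width: 0.569
```

```bash
python3 -c "
from h import *
st();R=deckR(DY);s=r.sense();print(R.T@s['wrist_force'],R.T@s['moment'], (R.T@s['ee_rot']).round(3).tolist())"
```

```text
t 12.98 tcp [0.5691 0.0149 0.1492] deck [-12.7  -0.2  27. ] F [11.  -3.3  4.9] w 0.569 J [ 20.  14. -31.   9. -27.  70.]
[11.52428383 -4.5707565   1.32440612] [-1.92978369 -2.51748661  0.24999051] [[-1.0, 0.009, 0.003], [-0.003, 0.003, -1.0], [-0.009, -1.0, -0.003]]
```

Request:
{"api": "step_arm", "payload": {
  "moves": [
    [[0,0,0,-0.3,0,0,30],[0,0,0,-0.3,0,0,70],[0,0,0,-0.3,0,0,70],[0,0,0,-0.3,0,0,70],[0,0,0,-0.3,0,0,70]]
  ]
}}

```text
time_s: 13.4
tcp_pos: [0.5641, 0.0134, 0.1442]
ee_rot: [[-0.946, 0.303, 0.119], [-0.113, 0.038, -0.993], [-0.305, -0.952, -0.002]]
wrist_force: [0.4, -0.1, 0.2]
gripper_width: 0.69
```

```bash
python3 -c "
from h import *
st()"
```

```text
t 13.40 tcp [0.5641 0.0134 0.1442] deck [-19.1  -1.1  23.9] F [ 0.4 -0.1  0.2] w 0.69 J [ 20.  14. -32.   8. -28.  70.]
```

Released with no contact force. Raise and look.

Request:
{"api": "step_arm", "payload": {
  "moves": [
    [[0,0,0,-0.2,-1,0,70],[0,0,0,-0.2,-3,0,70],[0,0,0,0,-6,0,60],[0,0,0,0,-9,0,50],[0,0,0,0,-9,0,40]]
  ]
}}

```text
time_s: 13.82
tcp_pos: [0.5392, 0.0107, 0.2367]
ee_rot: [[-0.942, 0.314, 0.121], [-0.114, 0.041, -0.993], [-0.317, -0.948, -0.003]]
wrist_force: [0.5, 0.4, -0.4]
gripper_width: 0.558
```

```bash
python3 -c "
from h import *
st();c=snap('wrist','w10');cv2.imwrite('pics/w10z.png',cv2.resize(c['image'][60:320,120:520,::-1],None,fx=2,fy=2,interpolation=cv2.INTER_CUBIC))"
```

```text
t 13.82 tcp [0.5392 0.0107 0.2367] deck [-13.8  -0.7 119.6] F [ 0.5  0.4 -0.4] w 0.558 J [ 21.   5. -27.   6. -40.  72.]
```

View pics/w10z.png

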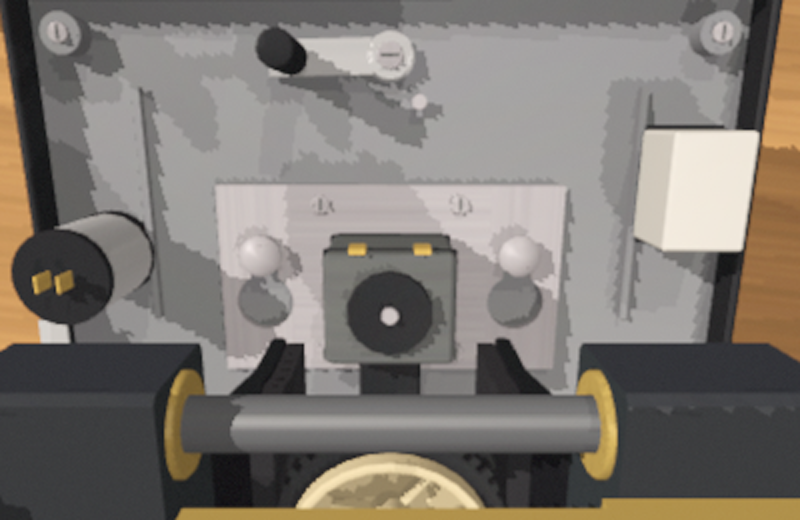

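Run:
```python
from h import *
c=load('w10'); R=deckR(DY)
w=lambda u,v:((u+.5)/2-.5+120,(v+.5)/2-.5+60)
def dk(uv,z):
    a,d=ray(c,*w(*uv)); a=R.T@(a-DO);d=R.T@d; return ((a+d*(z-a[2])/d[2])*1000).round(1)
for n,uv,z in [('ul',(216,184),.005),('ur',(567,184.5),.005),('ll',(228,367),.005),('lr',(558,368),.005),('sl',(261,255),.012),('sr',(520,255),.012),('piv',(391,54),.009),('knob',(275,47),.043)]: print(n,dk(uv,z))
a=1.45
go(deckp(.082-.04*np.cos(a),.04*np.sin(a)-.001,.09),deckT(1.45))
```

```text
ul [29.9 73.7  5. ]
ur [ 30.  -76.8   5. ]
ll [-54.3  74.1   5. ]
lr [-54.5 -78.9   5. ]
sl [ 0.3 54.5 12. ]
sr [  0.6 -56.9  12. ]
piv [82.2 -1.3  9. ]
knob [81.2 39.1 43. ]
t 13.8667 rv [0.0015 1.4497 0.0031] cm [-9.26  2.73 -3.94] rows>=11.6
```

Request:
{"api": "step_arm", "payload": {
  "moves": [
    [[0,0.1,0,-2,0,-1,40],[0,0.2,0,-4,0,-2,40],[0,0.32,0,-6,0,-3,40],[0,0.44,0,-8,0,-3.9,40],[0,0.56,0,-9.3,0,-3.9,40]]
  ]
}}

```text
time_s: 14.28
tcp_pos: [0.6219, 0.0609, 0.2582]
ee_rot: [[-0.863, 0.304, -0.405], [0.435, 0.038, -0.899], [-0.258, -0.952, -0.165]]
wrist_force: [-0.5, -0.5, 0.2]
gripper_width: 0.404
```

Request:
{"api": "step_arm", "payload": {
  "moves": [
    [[0,0.12,0,0,0,0,40],[0,0.24,0,0,0,0,40],[0,0.36,0,0,0,0,40],[0,0.48,0,0,0,0,40],[0,0.6,0,0,0,0,40]]
  ]
}}

```text
time_s: 14.7
tcp_pos: [0.6202, 0.0594, 0.2573]
ee_rot: [[-0.482, 0.302, -0.822], [0.868, 0.037, -0.495], [-0.119, -0.953, -0.28]]
wrist_force: [0.3, 0.6, 0.3]
gripper_width: 0.401
```

Run:
```python
from h import *
st();a=1.5
go(deckp(.081,.039,.07),deckT(a))
```

```text
t 14.70 tcp [0.6202 0.0594 0.2573] deck [ 74.5  37.9 112. ] F [0.3 0.6 0.3] w 0.401 J [ 23.  13. -14.   6. -46.   4.]
t 14.7 rv [-0.0105  0.3336  0.0037] cm [-0.18  4.19 -0.68] rows>=2.7
```

Request:
{"api": "step_arm", "payload": {
  "moves": [
    [[0,0.11,0,-0.1,0,-0.3,30],[0,0.22,0,-0.2,0.5,-0.6,30],[0,0.33,0,-0.2,2,-0.7,30],[0,0.33,0,-0.2,3,-0.7,30],[0,0.33,0,-0.2,3,-0.7,30]]
  ]
}}

```text
time_s: 15.12
tcp_pos: [0.6351, 0.062, 0.2285]
ee_rot: [[-0.198, 0.298, -0.934], [0.98, 0.036, -0.196], [-0.024, -0.954, -0.299]]
wrist_force: [-1.2, -0.5, 0.2]
gripper_width: 0.304
```

Run:
```python
from h import *
st();a=1.5
go(deckp(.081,.039,.033),deckT(a)); snap('wrist','w11')
```

```text
t 15.12 tcp [0.6351 0.062  0.2285] deck [79.8 38.7 79.9] F [-1.2 -0.5  0.2] w 0.304 J [ 22.  16. -14.   7. -43. -15.]
t 15.1167 rv [-0.0153  0.0121  0.0016] cm [ 0.01  4.69 -0.19] rows>=1.1
```

View pics/w11.png

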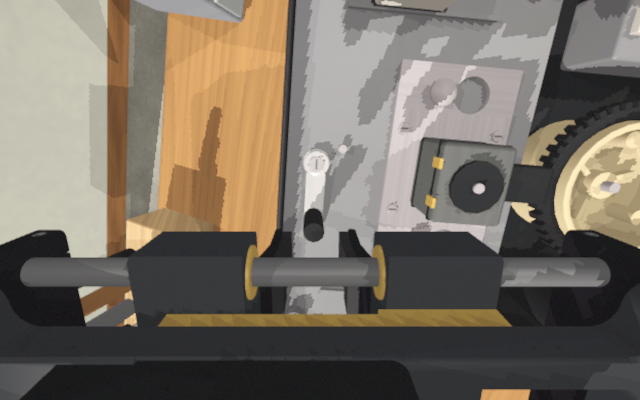

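Request:
{"api": "step_arm", "payload": {
  "moves": [
    [[0,0,0,0,1.2,-0.1,30],[0,0,0,0,2.4,-0.1,30],[0,0,0,0,3.6,-0.1,30],[0,0,0,0,4.5,-0.1,25],[0,0,0,0,4.5,-0.1,25]]
  ]
}}

```text
time_s: 15.58
tcp_pos: [0.6504, 0.064, 0.1872]
ee_rot: [[-0.196, 0.3, -0.934], [0.98, 0.037, -0.194], [-0.024, -0.953, -0.302]]
wrist_force: [-0.2, -0.3, -0.3]
gripper_width: 0.263
```

```bash
cat >> h.py <<'E'
def arc(angs,lead):
    for a in angs: go(deckp(.082-.04*np.cos(a)+lead*np.sin(a),-.0012+.04*np.sin(a)+lead*np.cos(a),.033),deckT(a))
E
python3 - <<'E'
from h import *
st();arc((1.5,1.4,1.3,1.2,1.1,1.0),-.005)
E
```

```text
t 15.58 tcp [0.6504 0.064  0.1872] deck [81.4 38.9 35.9] F [-0.2 -0.3 -0.3] w 0.263 J [ 22.  19. -16.   7. -38. -15.]
t 15.5833 rv [-0.0127  0.0099  0.0017] cm [0.01 0.3  0.72] rows>=0.2
t 15.5833 rv [-0.0126 -0.0901  0.0023] cm [-0.06  0.3   1.12] rows>=0.7
t 15.5833 rv [-0.0125 -0.1901  0.0029] cm [-0.17  0.31  1.51] rows>=1.5
t 15.5833 rv [-0.0123 -0.2901  0.0035] cm [-0.31  0.31  1.89] rows>=2.3
t 15.5833 rv [-0.0122 -0.3901  0.0042] cm [-0.49  0.32  2.25] rows>=3.1
t 15.5833 rv [-0.012  -0.4901  0.0048] cm [-0.71  0.32  2.59] rows>=3.9
```

Request:
{"api": "step_arm", "payload": {
  "moves": [
    [[0,0,0,0,0.1,0.6,25],[0,-0.1,0,-0.06,0.2,1.12,25],[0,-0.2,0,-0.17,0.2,1.5,25],[0,-0.3,0,-0.31,0.2,1.9,25],[0,-0.4,0,-0.49,0.2,2.25,25]]
  ]
}}

```text
time_s: 16.0
tcp_pos: [0.6326, 0.0562, 0.1831]
ee_rot: [[-0.547, 0.309, -0.778], [0.825, 0.04, -0.564], [-0.143, -0.95, -0.277]]
wrist_force: [1.6, 2.6, -1.3]
gripper_width: 0.25
```

Run:
```python
from h import *
st();arc((1.0,.9,.8,.7,.6),-.005)
```

```text
t 16.00 tcp [0.6326 0.0562 0.1831] deck [62.5 33.2 37.9] F [ 1.6  2.6 -1.3] w 0.25 J [ 22.  17. -19.   7. -36.   8.]
t 16.0 rv [-0.0013 -0.0845  0.0044] cm [-0.01  0.49  0.72] rows>=0.7
t 16.0 rv [-0.0011 -0.1845  0.0045] cm [-0.11  0.49  1.11] rows>=1.5
t 16.0 rv [-0.0009 -0.2845  0.0045] cm [-0.25  0.49  1.49] rows>=2.3
t 16.0 rv [-0.0007 -0.3845  0.0046] cm [-0.43  0.49  1.85] rows>=3.1
t 16.0 rv [-4.000e-04 -4.845e-01  4.600e-03] cm [-0.65  0.49  2.19] rows>=3.9
```

Request:
{"api": "step_arm", "payload": {
  "moves": [
    [[0,-0.09,0,0,0.2,0.6,25],[0,-0.19,0,-0.11,0.3,1.1,25],[0,-0.29,0,-0.25,0.3,1.5,25],[0,-0.39,0,-0.43,0.3,1.85,25],[0,-0.49,0,-0.65,0.3,2.2,25]]
  ]
}}

```text
time_s: 16.42
tcp_pos: [0.62, 0.0384, 0.1757]
ee_rot: [[-0.849, 0.309, -0.429], [0.462, 0.04, -0.886], [-0.257, -0.95, -0.177]]
wrist_force: [0.6, 1.6, 1.0]
gripper_width: 0.251
```

Run:
```python
from h import *
st();arc((.5,.4,.3,.2,.1),-.005)
```

```text
t 16.42 tcp [0.62   0.0384 0.1757] deck [46.3 17.1 35.5] F [0.6 1.6 1. ] w 0.251 J [ 20.  17. -22.   7. -34.  37.]
t 16.4167 rv [ 0.0011 -0.0944  0.0039] cm [-0.05  0.24  0.39] rows>=0.8
t 16.4167 rv [ 0.0012 -0.1944  0.0039] cm [-0.15  0.24  0.78] rows>=1.6
t 16.4167 rv [ 0.0014 -0.2944  0.0038] cm [-0.3   0.24  1.16] rows>=2.4
t 16.4167 rv [ 0.0016 -0.3944  0.0037] cm [-0.48  0.24  1.52] rows>=3.2
t 16.4167 rv [ 0.0018 -0.4944  0.0037] cm [-0.7   0.24  1.86] rows>=4.0
```

Request:
{"api": "step_arm", "payload": {
  "moves": [
    [[0,-0.1,0,-0.05,0.1,0.5,25],[0,-0.2,0,-0.15,0.1,0.9,25],[0,-0.3,0,-0.3,0.1,1.25,25],[0,-0.4,0,-0.48,0.1,1.6,25],[0,-0.5,0,-0.7,0.1,1.95,25]]
  ]
}}

```text
time_s: 16.83
tcp_pos: [0.6182, 0.018, 0.1733]
ee_rot: [[-0.95, 0.31, 0.031], [-0.019, 0.04, -0.999], [-0.311, -0.95, -0.032]]
wrist_force: [1.6, 2.2, 1.4]
gripper_width: 0.25
```

Run:
```python
from h import *
st();arc((.1,.0,-.05),-.005)
```

```text
t 16.83 tcp [0.6182 0.018  0.1733] deck [41.5 -3.  34.5] F [1.6 2.2 1.4] w 0.25 J [ 18.  17. -22.   6. -34.  69.]
t 16.8333 rv [0.0026 0.0056 0.0024] cm [-0.01  0.15 -0.08] rows>=0.1
t 16.8333 rv [ 0.0027 -0.0944  0.0023] cm [-0.08  0.15  0.31] rows>=0.8
t 16.8333 rv [ 0.0028 -0.1444  0.0022] cm [-0.13  0.14  0.51] rows>=1.2
```

Request:
{"api": "step_arm", "payload": {
  "moves": [
    [[0,-0.05,0,0,0,0.3,25],[0,-0.09,0,0,0,0.6,25],[0,-0.09,0,0,0,0.8,25],[0,-0.09,0,0,0,0.9,25],[0,-0.09,0,0,0,0.9,25]]
  ]
}}

```text
time_s: 17.25
tcp_pos: [0.6191, 0.0154, 0.1734]
ee_rot: [[-0.943, 0.313, 0.115], [-0.105, 0.048, -0.993], [-0.317, -0.948, -0.013]]
wrist_force: [-5.4, 26.7, 2.3]
gripper_width: 0.253
```

Run:
```python
from h import *
st();snap('wrist','w12')
```

```text
t 17.25 tcp [0.6191 0.0154 0.1734] deck [42.1 -5.7 34.4] F [-5.4 26.7  2.3] w 0.253 J [ 18.  17. -21.   5. -34.  75.]
```

View pics/w12.png

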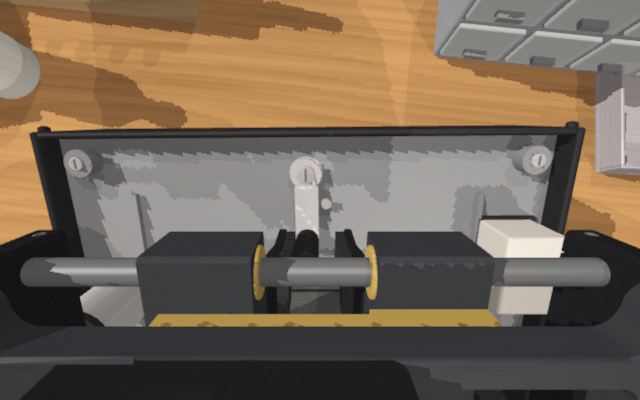

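Request:
{"api": "step_arm", "payload": {
  "moves": [
    [[0,0,0,0,0,-0.5,25],[0,0,0,0,0,-0.8,28],[0,0,0,0,0,-0.9,32],[0,0,0,0,0,-0.9,36],[0,0,0,0,0,-0.9,40]]
  ]
}}

```text
time_s: 17.72
tcp_pos: [0.6159, 0.0165, 0.1712]
ee_rot: [[-0.946, 0.305, 0.11], [-0.103, 0.038, -0.994], [-0.307, -0.952, -0.004]]
wrist_force: [-0.6, 0.6, 0.9]
gripper_width: 0.363
```

Request:
{"api": "step_arm", "payload": {
  "moves": [
    [[0,0,0,0,-1,0,40],[0,0,0,0,-4,0,40],[0,0,0,2,-7,0,40],[0,0,0,5,-9,0,40],[0,0,0,7,-10,0,40]]
  ]
}}

```text
time_s: 18.13
tcp_pos: [0.5181, 0.0052, 0.2476]
ee_rot: [[-0.945, 0.309, 0.109], [-0.102, 0.039, -0.994], [-0.311, -0.95, -0.005]]
wrist_force: [0.2, 0.4, -0.4]
gripper_width: 0.402
```

Request:
{"api": "step_arm", "payload": {
  "moves": [
    [[0,0,0,0,0,0,40],[0,0,0,0,0,0,40],[0,0,0,0,0,0,40],[0,0,0,0,0,0,40],[0,0,0,0,0,0,40]]
  ]
}}

```text
time_s: 18.55
tcp_pos: [0.5201, 0.0061, 0.2444]
ee_rot: [[-0.946, 0.304, 0.11], [-0.103, 0.038, -0.994], [-0.307, -0.952, -0.004]]
wrist_force: [-0.2, -0.0, -0.1]
gripper_width: 0.402
```

Run:
```python
from h import *
st();c=snap('wrist','w13');cv2.imwrite('pics/w13z.png',cv2.resize(c['image'][60:320,120:520,::-1],None,fx=2,fy=2,interpolation=cv2.INTER_CUBIC)); snap('side','s13');snap('scene','c13')
```

```text
t 18.55 tcp [0.5201 0.0061 0.2444] deck [-29.9  -3.1 133. ] F [-0.2 -0.  -0.1] w 0.402 J [ 21.   3. -28.   6. -42.  71.]
```

View pics/w13z.png

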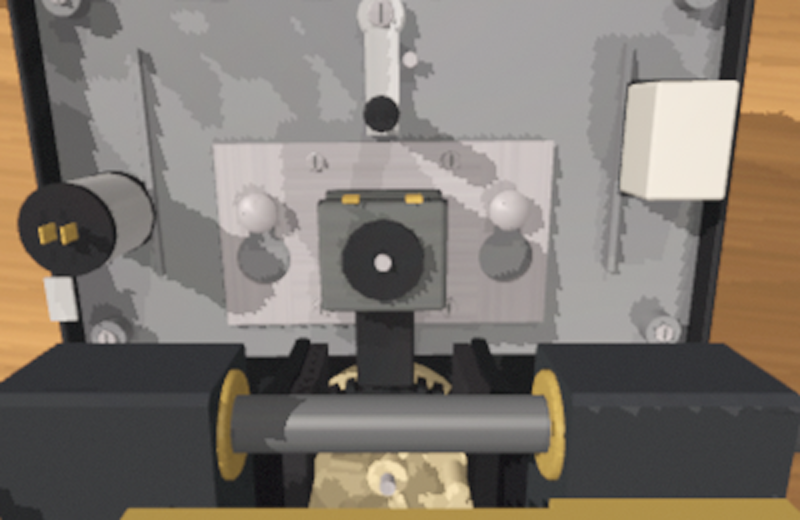

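View pics/s13.png

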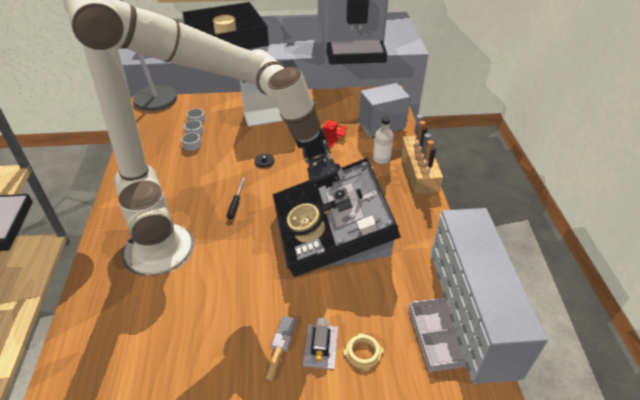

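Run:
```python
from h import *
c=load('w13'); R=deckR(DY)
w=lambda u,v:((u+.5)/2-.5+120,(v+.5)/2-.5+60)
def dk(uv,z):
    a,d=ray(c,*w(*uv)); a=R.T@(a-DO);d=R.T@d; return ((a+d*(z-a[2])/d[2])*1000).round(1)
for n,uv,z in [('ul',(215,143),.005),('ur',(554,142),.005),('ll',(227,324),.005),('lr',(547,323),.005),('sl',(257,211),.012),('sr',(508,210),.012),('piv',(380,13),.009),('knob',(381,113),.043)]: print(n,dk(uv,z))
st(); r.finish_job()
```

```text
ul [30.  73.3  5. ]
ur [ 29.  -76.5   5. ]
ll [-54.6  74.7   5. ]
lr [-55.5 -78.3   5. ]
sl [ 0.7 55.2 12. ]
sr [  0.1 -56.1  12. ]
piv [81.9 -0.5  9. ]
knob [42.1 -0.9 43. ]
t 18.70 tcp [0.5198 0.0061 0.2442] deck [-30.2  -3.  133. ] F [-0.4  0.3  0.8] w 0.398 J [ 21.   3. -28.   6. -42.  71.]
the job is handed in; nothing more can be done
```

The drive is back in the housing, locked on both studs with the catch shut. I handed the job in at about 18.7 s of the 67 s; no verdict was reported.

**What I did:** I swung the catch open to about 1.5 rad and picked the drive up by its motor. I set both keyholes over the stud heads, pressed the plate flat and slid it down. It stopped moving under about 12 N along the slope, which is the stud-neck stop. I let go, swung the catch shut against its stop (about 27 N) and backed away.

**Last checks, from the wrist camera, good to about 2 mm:**

| Check | Measured | Allowed |
|---|---|---|
| Plate origin along the slope, from the stud line | −13 mm | −16 to −8 mm |
| Plate origin sideways, from the middle of the studs | 1 to 2 mm | ±5 mm |
| Plate square to the deck | within 0.01 rad | 0.07 rad |
| Catch angle | about 0.01 rad | under 0.12 rad |

- **Flatness:** I did not measure the plate's final height or tilt directly. I judged it flat from the press-down contact and from the heads showing above the slots.
- **Gripper:** It hung clear, with the wrist force within about 1 N of zero.
- **Disagreement:** My estimate of the deck's height and side position differed by about 1 to 1.5 mm between the cameras and the touch contact. That is within the fit's play.
- **Other things on the bench:** I touched none of them. In the final side view the pump, brush, collar and gear looked unmoved. The arm hid the grease tub in that view, so I did not check it at the end.

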